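# Empty the cedar shaker into the acrylic box

## Task

Move whatever is lying on the lid of the clear box (shoe brush, door wedge, grip trainer: whichever are there) into the wooden tray, then open the lid, unscrew the shaker's perforated cap and lay it flat in the tray, holes up. With the lid open and the cap in the tray, tip the shaker over with its crank so that all the remaining cedar balls roll out of its wide mouth into the box, then swing the shaker back fully upright and shut the lid. Do not disturb the kettlebells or the polish tin.

Things in the scene. Friction and masses are not known exactly. Their poses are not given: they have to be found in the camera images.
- stand: Fixed steel tipping stand carrying the shaker between two cheeks (134 mm high, outer faces 84 mm apart along x, 34 mm wide). Origin: centre of the underside of its 100 x 90 mm foot, on the shelf. x points away from the robot, y away from the box, z up. The shaker's pivot axis runs along x, 118 mm above the origin.
- shaker (a joint): Tip angle of the clear shaker, rad: 0 = upright (stop), grows as its mouth tips to the box side (-y of the stand), 1.95 = fully tipped (stop), mouth pointing downhill over the box. Stiff hinge (0.2 N m), stays where left. Square body 60 x 60 mm, round neck, 46 mm mouth; rim 75 mm above the pivot, bottom 35 mm below.
- crank (a point): Middle of the crank grip that tips the shaker: a level round steel bar along the stand's x, 12 mm thick, 54 to 105 mm out from the shaker's axis on the robot's side (point: 80 mm). Its 70 mm arm leans 1.15 rad from vertical to +y of the stand when upright and swings over the top to 0.80 rad on the -y side when fully tipped.
- cap_center (a point): Perforated steel cap, 42 mm high: 67 mm skirt (lower 18 mm), above it a 54 mm round dome, 24 mm high, to grip. Point: on its axis, 21 mm up (3 mm above the ledge round the dome); z up through the holes. Quick thread: turn it 80 to 130 deg (100 is good) anticlockwise seen from above, then lift straight up. Yaw relative to the stand starts at -0.36 to -0.16 rad, free at 0.95 to 2.0. Turns lightly.
- box: Fixed clear acrylic box beside the stand, 200 (x) x 240 (y) x 50 mm high, walls and floor 4 mm (inside 192 x 232 mm, 46 mm deep). Origin: centre of its underside. x axis points from its front (handle side, towards the robot) to its hinge side.
- lid (a joint): Angle of the clear acrylic lid, rad: 0 = shut, grows as its front edge rises, 1.75 at most; stiff hinge (0.38 N m) so that it stays where left. Closed lid's top is 56 mm above the shelf.
- lid_handle (a point): Middle of the lid's handle: a round steel bar 11 mm thick and 110 mm long parallel to the hinge (box y), standing 35 mm above the lid's top on two posts 85 mm apart, 30 mm behind the lid's front edge. Moves with the lid (frame turns with it).
- lid_hinge (a point): Point on the lid's hinge axis (parallel to box y, along the far upper edge), at the middle.
- brush_center (a point): Wooden shoe brush lying bristles down, 120 x 44 x 48 mm high: the lower 22 mm is 44 mm wide, above it a hand grip 85 mm long, 26 mm wide, 26 mm high. Point: centre, 24 mm above its underside; x along its length, z up. May be absent.
- wedge_center (a point): Black rubber door wedge, 36 mm wide, 38 mm high, about 110 mm long: a 50 mm long block, with the ramp running down from its +x end. Point: centre of the block, 19 mm above its underside; x along its length, z up. May be absent.
- trainer_center (a point): Orange grip trainer lying flat: two parallel round handles (100 mm long, 20 mm thick, 54 mm over both) along x, joined by a steel coil at the +x end; 126 mm long overall. Point: midway between the handles, 10 mm above its underside; z up. May be absent.
- tray_in (a point): Centre of the inner floor (5 mm above the shelf) of the fixed open wooden tray, outside 200 (x) x 330 (y) mm, inside 190 x 320 mm, walls 20 mm high over the shelf.
- ball0_center (a point): Centre of a cedar ball, 18 mm across, in the shaker at the start; 2 to 4 of the four are present, too large for the cap's holes.
- ball1_center (a point): Centre of a cedar ball, 18 mm across, in the shaker at the start; 2 to 4 of the four are present, too large for the cap's holes.
- ball2_center (a point): Centre of a cedar ball, 18 mm across, in the shaker at the start; 2 to 4 of the four are present, too large for the cap's holes.
- ball3_center (a point): Centre of a cedar ball, 18 mm across, in the shaker at the start; 2 to 4 of the four are present, too large for the cap's holes.
- brush: The shoe brush again, origin at its underside below the other point (used in the rules).
- wedge: The door wedge again, origin at its underside below the other point (used in the rules).
- trainer: The grip trainer again, origin at its underside below the other point (used in the rules).
- bell_vinyl: Teal vinyl kettlebell, 132 mm across, about 170 mm high, bystander; origin: centre of its underside.
- bell_iron: Black iron kettlebell, 144 mm across, about 185 mm high, bystander; origin: centre of its underside.
- tin: Round aluminium polish tin, 72 mm across, 32 mm high, bystander; origin: centre of its underside.
There are look-alikes about, which are no part of the job. Leave any green look-alike of the part that bears cap_center alone. Of the things shaped like the wedge, the black one is meant.

How it is judged:
By the outcome, as a careful person would: the job done as asked, in the order asked, and still so for the second after the job is handed in, with the robot touching nothing.
Of brush, wedge, trainer only 1 to 3 are there at a start; the rules pass over those that are not, and their reading is None.
Of ball0, ball1, ball2, ball3 only 2 to 4 are there at a start; the rules pass over those that are not, and their reading is None.
At some moment in a run one of brush, wedge, trainer may be knocked a few centimetres aside while the robot is not near it.
It also fails if it takes over 210 s, if anything falls off the work surface, if the arm or the gripper's body presses on something with over 40 N, if the wrist force passes 120 N, or if a joint passes its speed limit or range.

## Robot

A 6-joint arm with a two-finger parallel gripper is mounted at the origin on the work surface. World frame = base frame: x ahead of the robot, y to its left, z up, the work surface at z = 0. Lengths are in mm, angles in rad, forces in N, time in s.
With the tool pointing down it reaches from about 350 to 975 mm from the base axis. Payload 7.1 kg.
Tool frame: the origin (TCP) lies at the very end of the fingers, on their centre line; the grasp point (between the pads) lies 19 mm behind it (ctrl.grip_depth is the distance from the TCP to the grasp point, in mm); x points along the fingers, z is the direction in which the jaws open and shut, and the axes are right-handed (so a half turn about x gives the same grasp; the last joint's range is limited). The gripper opens to 88 mm and grips with 3 to 60 N. Pads are 20 mm wide; open, the fingers measure 115 mm over their backs; the gripper's body (75 mm by 178 mm) begins 61 mm behind the grasp point.
Start: joints at [1.318, 0.423, 1.63, -0, 1.089, -0.019], TCP at [144.766, 607.986, 189.075] pointing down, gripper open.
Joint ranges: [-3, 3], [-0.9, 2.11], [0.09, 2.58], [-1.31, 4.45], [0.11, 2.69], [-2.54, 2.54]. Speed limits (rad/s): [2.39, 2.39, 3.01, 3.14, 3.14, 3.14].

## Interface

Orientations are given as a rotation vector (axis times angle).
In Python, from workcell import ctrl gives the robot as it stands. The module is installed in compiled form; this text tells all that it offers.
- The arm moves only by the tool send_rows, never from a script. Its argument "rows" is a list of rows, each a list of 4 numbers: the shift along the tool's x, y, z in mm, then the turn about the tool's x in rad. In form: [[x, y, z, turn], ...]. A call has 1 to 10 rows; each row shifts and turns the pose as measured when the row begins, along the tool's axes as they then stand; what a row does not reach is not made up. A row lasts 1/12 s, in which the tool goes at most 41.7 mm and 7.16 degrees, less where a joint would pass 70% of its speed; a pose out of reach is approached as far as the arm can. A call with a gripper value outside its range is refused whole. "fingers" is the opening, from 0 (shut) to 1 (fully open), set as the call begins (left out, the last holds). The fingers move at their own pace and stop on an object; the grip force is fixed at half the most. Time passes only in rows, so rows that do not move let the fingers close. It gives the time, the measured TCP pose, the force and the opening at its end, in the units of the state.
- ctrl.get_obs(): the state, without advancing time (a new reading comes with each control period).
- ctrl.get_image(name): name is "scene" or "top" or "wrist"; returns a dict with "img" (480x640x3 uint8, red, green, blue), "depth" (480x640 float32, mm along the optical axis (not along the pixel's ray), 0 where there is no reading), "mtx" (3x3 intrinsics, pixels), "world_from_camera" (4x4, takes a point from camera to world coordinates). Camera axes: x right, y down, z forward; pixel columns grow to the right and rows downward; lengths in mm; the calibration is good to about 2 mm. The wrist camera is an equidistant fisheye: a pixel r from the principal point sees the ray r / f radians off the axis. A picture is of the moment at which its call begins.
- ctrl.close_job(): hands the job in, once; it reports no verdict.
The state is a dict: "t": time; "qpos": joint angles; "qvel": joint speeds; "joint_torque": joint torques, N m; "ee_pos": TCP position; "orientation": TCP orientation; "ft_force": force on the tool from outside, world axes, zero at the start; "moment": the same for the moment, N m; "width": finger opening in mm.
Only numpy, scipy, OpenCV 4.12 (cv2) and the standard library are available. Lean on these libraries where they do the work, as an engineer would, in place of code of your own. Each camera call takes 0.05 s, during which the arm holds its last target.

## Working session

There is one attempt and no reset: what is moved stays moved. The work goes in short steps, Python scripts to look and compute and a tool call to move; the robot and the scene stay as the last step left them, time stands still between calls to the robot, and variables do not carry over. Pictures are saved under pics/ and viewed, and the job is handed in when it is done.

Besides the shell and the picture viewer there is one more tool, called after "Emit:" as name(argument=value, ...), one argument or row to a line, values as JSON. send_rows: Moves the arm, as the interface text tells. Its arguments: {"type":"object","properties":{"rows":{"type":"array"},"fingers":{"type":"number"}},"required":["rows"]}

```bash
ls; mkdir -p pics; cat > h.py <<'E'
import numpy as np, cv2
from workcell import ctrl
from scipy.spatial.transform import Rotation as R
def shot(n,f=None):
    d=ctrl.get_image(n)
    if f: cv2.imwrite('pics/'+f,d['img'][:,:,::-1])
    return d
def ray(d,u,v):
    K=d['mtx'];T=d['world_from_camera']
    r=np.array([(u-K[0,2])/K[0,0],(v-K[1,2])/K[1,1],1.])
    return T[:3,3],T[:3,:3]@r
def onz(d,u,v,z):
    o,r=ray(d,u,v); return o+r*(z-o[2])/r[2]
def pt(d,u,v):
    o,r=ray(d,u,v); return o+r*d['depth'][int(round(v)),int(round(u))]
def st():
    o=ctrl.get_obs(); M=R.from_rotvec(o['orientation']).as_matrix()
    print('t',round(o['t'],2),'p',np.round(o['ee_pos'],1),'F',np.round(o['ft_force'],1),'w',round(o['width'],1),'q',np.round(o['qpos'],2));print(np.round(M,3));return o,M
E
python3 - <<'E'
from h import *
st()
for n in('scene','top','wrist'):
    d=shot(n,n+'0.png');print(n,d['mtx'].round(1).tolist(),d['world_from_camera'].round(3).tolist())
E
```

```text
pics
t 0.0 p [144.6 607.4 188.3] F [-0.1  0.1  0.6] w 87.7 q [ 1.32  0.42  1.63  0.    1.09 -0.02]
[[-0.    -0.973  0.232]
 [-0.001  0.232  0.973]
 [-1.     0.    -0.002]]
scene [[563.9, 0.0, 321.8], [0.0, 563.9, 244.7], [0.0, 0.0, 1.0]] [[-0.866, 0.308, -0.394, 1174.356], [0.5, 0.519, -0.694, 942.136], [-0.009, -0.798, -0.603, 1040.985], [0.0, 0.0, 0.0, 1.0]]
top [[530.4, 0.0, 328.7], [0.0, 530.4, 231.9], [0.0, 0.0, 1.0]] [[0.006, -0.99, 0.139, 361.291], [-1.0, -0.008, -0.019, -95.204], [0.02, -0.139, -0.99, 1582.653], [0.0, 0.0, 0.0, 1.0]]
wrist [[371.6, 0.0, 323.3], [0.0, 371.6, 234.6], [0.0, 0.0, 1.0]] [[0.23, 0.93, 0.288, 66.592], [0.973, -0.22, -0.068, 625.494], [0.0, 0.296, -0.955, 383.843], [0.0, 0.0, 0.0, 1.0]]
```

View pics/scene0.png

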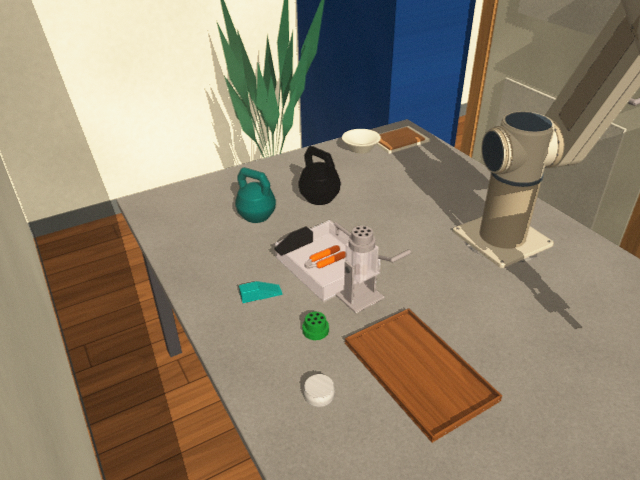

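View pics/top0.png

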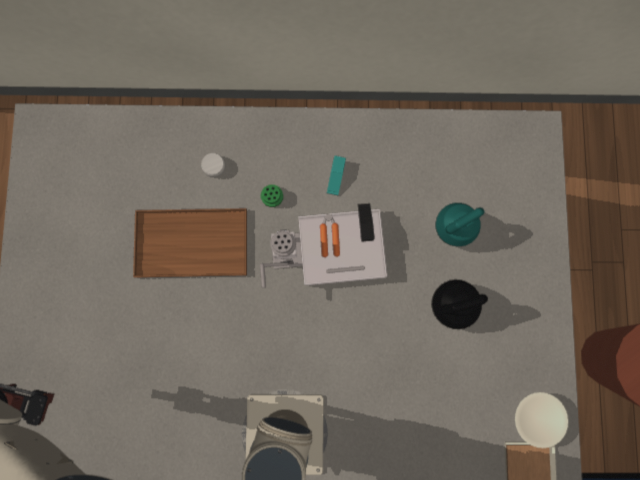

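View pics/wrist0.png

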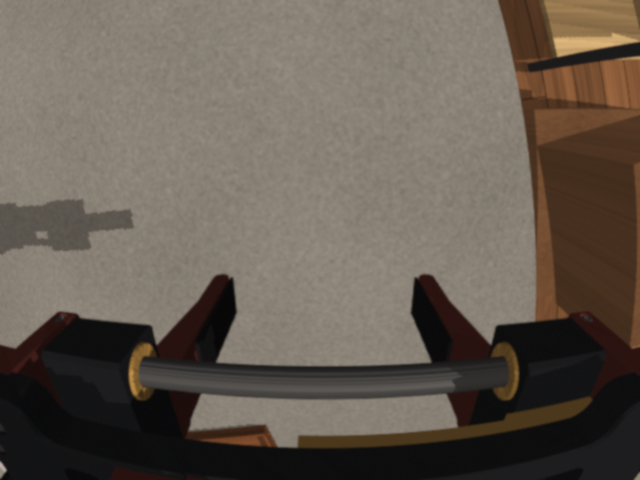

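The wide views show the box at top (342,247). On its lid are the black wedge (366,222) and the orange trainer (330,240); there is no brush. The stand and steel cap are at (283,241) and the tray at (192,243). The bystanders are the kettlebells (458,224) and (457,304) and the tin (212,165).

The things that could be mistaken are the green cap at (271,196), which is a decoy for the steel cap at (283,241), and the teal wedge at (337,176), which is a decoy for the black wedge at (366,222). I choose the steel cap and the black wedge, and check both in a close crop.

```bash
python3 - <<'E'
from h import *
d=shot('top');c=d['img'][150:300,240:400,::-1]
cv2.imwrite('pics/crop1.png',cv2.resize(c,None,fx=5,fy=4*1.0,interpolation=3)[:600,:800])
s=shot('scene');c=s['img'][190:350,230:430,::-1]
cv2.imwrite('pics/crop2.png',cv2.resize(c,None,fx=4,fy=3.75,interpolation=3))
def comp(m,name,z,d):
    n,l,stt,ce=cv2.connectedComponentsWithStats(m.astype(np.uint8))
    for i in range(1,n):
        if stt[i,4]>60:
            u,v=ce[i];cs,_=cv2.findContours((l==i).astype(np.uint8),0,2)
            r=cv2.boxPoints(cv2.minAreaRect(cs[0]))
            print(name,stt[i,4],ce[i].round(1),onz(d,u,v,z).round(0),[onz(d,*p,z)[:2].round(0).tolist() for p in r])
I=d['img'].astype(int);h=cv2.cvtColor(d['img'],cv2.COLOR_RGB2HSV)
m=(I[:,:,0]>150)&(I[:,:,2]<70)&(I[:,:,1]<130)
m2=m.copy();m2[:,:300]=0;m2[:,400:]=0
comp(m2,'orange',66,d)
k=(I.max(2)<60);k[:,:300]=0;k[:,400:]=0;k[290:]=0;k[:150]=0
comp(k,'black',94,d)
w=(h[:,:,1]>90)&(h[:,:,0]<20);w[:,300:]=0;w[:200]=0;w[300:]=0
comp(w,'tray',20,d)
bx=(h[:,:,2]>170)&(h[:,:,1]<40)
bx[:,:290]=0;bx[:,400:]=0;bx[300:]=0
comp(bx,'lid',56,d)
E
```

```text
orange 93 [334.8 234.1] [ 568. -142.   66.] [[600.0, -136.0], [600.0, -148.0], [539.0, -148.0], [539.0, -137.0]]
orange 80 [322.9 233.4] [ 569. -107.   66.] [[597.0, -102.0], [597.0, -113.0], [544.0, -114.0], [544.0, -102.0]]
black 432 [365.7 222. ] [ 599. -229.   94.] [[650.0, -207.0], [654.0, -241.0], [549.0, -251.0], [545.0, -218.0]]
tray 198 [  1.6 220.6] [606. 840.  20.] [[667.0, 850.0], [668.0, 835.0], [495.0, 820.0], [495.0, 834.0]]
tray 7530 [190.2 242.6] [545. 284.  20.] [[641.0, 460.0], [650.0, 122.0], [450.0, 114.0], [442.0, 445.0]]
lid 3278 [339.6 252. ] [ 517. -156.   56.] [[607.0, -40.0], [630.0, -266.0], [448.0, -281.0], [426.0, -59.0]]
```

View pics/crop1.png

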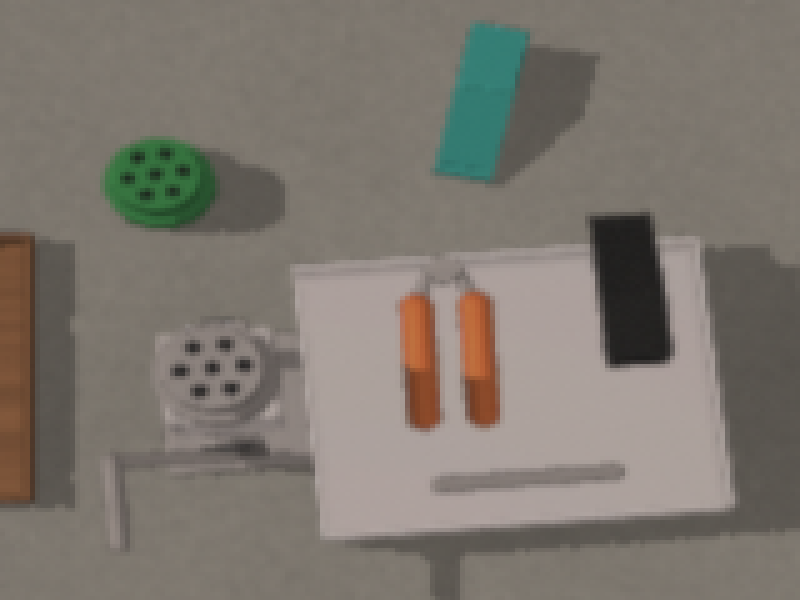

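View pics/crop2.png

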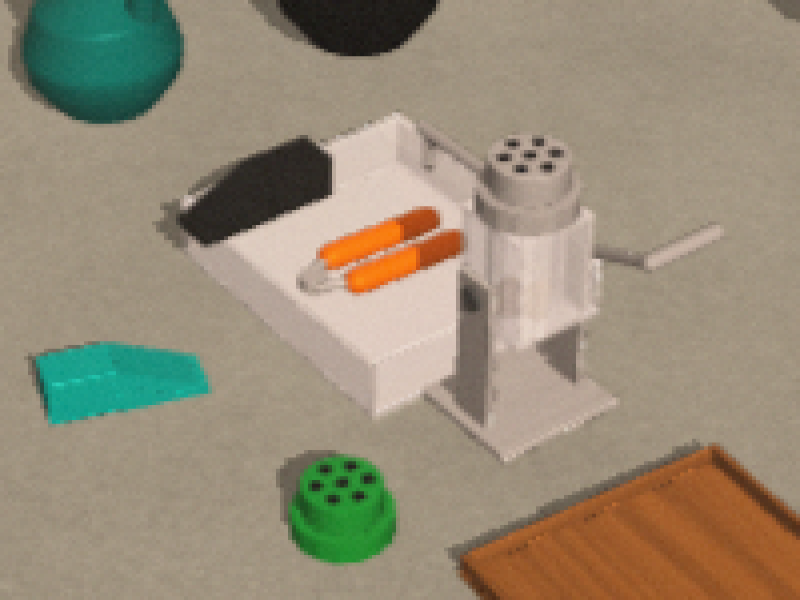

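The crops confirm it: the perforated steel cap on the stand and the black wedge, with its block towards the handle and its ramp to the far side. Next I measure the key points.

```bash
python3 - <<'E'
from h import *
d=shot('top')
f=lambda x,y:(240+(x+.5)/5-.5,150+(y+.5)/4-.5)
P=lambda n,x,y,z:print(n,onz(d,*f(x,y),z)[:2].round(0),'depth pt',pt(d,*f(x,y)).round(0))
for n,x,y,z in [('lidFL(+x,+y)',292,266,56),('lidFR',700,238,56),('lidNR',733,507,56),('lidNL',323,540,56),('h1',436,486,91),('h2',622,470,91),('cap',212,368,195),('crank in',122,455,147),('crank out',119,545,147),('wedge TL',590,217,60),('wedge TR',652,215,60),('wedge BR',671,360,94),('wedge BL',608,366,94),('foot',157,335,5),('foot2',165,430,5)]:P(n,x,y,z)
h=cv2.cvtColor(d['img'],cv2.COLOR_RGB2HSV)
m=((h[:,:,1]>150)&(h[:,:,0]<18)).astype(np.uint8);m[:,:310]=0;m[:,350:]=0;m[:205]=0;m[270:]=0
n,l,s,c=cv2.connectedComponentsWithStats(m)
for i in range(1,n):
    if s[i,4]>30:
        cs,_=cv2.findContours((l==i).astype(np.uint8),0,2);r=cv2.boxPoints(cv2.minAreaRect(cs[0]))
        print(s[i],onz(d,*c[i],67).round(0),[onz(d,*p,67)[:2].round(0).tolist() for p in r])
# depth of cap
for z0,z1,u0,u1,v0,v1 in [(185,220,265,305,220,260),(120,170,255,305,240,300)]:
    q=[pt(d,u,v) for u in range(u0,u1) for v in range(v0,v1)];q=np.array([p for p in q if z0<p[2]<z1]);print(len(q),q.min(0).round(),q.max(0).round(),q.mean(0).round(1), np.median(q,0).round(1))
s=shot('scene')
q=np.array([pt(s,u,v) for u in range(300,420) for v in range(200,300)])
for z0,z1 in[(185,230)]:
    a=q[(q[:,2]>z0)&(q[:,2]<z1)&(q[:,0]<700)];print(len(a),a.min(0),a.max(0),a.mean(0))
E
```

```text
lidFL(+x,+y) [621. -35.] depth pt [623. -34.  45.]
lidFR [ 644. -273.] depth pt [ 654. -280.    0.]
lidNR [ 447. -291.] depth pt [ 448. -291.   51.]
lidNL [422. -55.] depth pt [424. -54.   2.]
h1 [ 459. -119.] depth pt [ 458. -119.  100.]
h2 [ 471. -224.] depth pt [ 470. -223.  102.]
cap [529.   1.] depth pt [525.  -1. 224.]
crank in [475.  52.] depth pt [475.  52. 142.]
crank out [414.  52.] depth pt [414.  51. 157.]
wedge TL [ 658. -208.] depth pt [ 658. -208.   62.]
wedge TR [ 660. -245.] depth pt [ 671. -250.    5.]
wedge BR [ 549. -251.] depth pt [ 554. -255.   57.]
wedge BL [ 544. -216.] depth pt [ 549. -219.   58.]
foot [576.  48.] depth pt [578.  48.  -4.]
foot2 [505.  41.] depth pt [505.  41.  12.]
[321 224   6  33 163] [ 551. -109.   67.] [[597.0, -102.0], [597.0, -116.0], [504.0, -117.0], [504.0, -102.0]]
[332 224   7  32 162] [ 553. -144.   67.] [[597.0, -133.0], [598.0, -148.0], [507.0, -154.0], [506.0, -139.0]]
332 [494. -33. 185.] [560.  32. 220.] [523.5  -2.2 206. ] [522.6  -3.3 200.8]
257 [411. -33. 120.] [521.  63. 168.] [466.7  28.  142.7] [473.8  38.8 145.4]
561 [493.67264987 -27.38216693 185.18404376] [560.08064298  39.68027345 226.22799655] [533.18356749  12.61425262 208.97595121]
```

```bash
cat >> h.py <<'E'
def go(x,y,z,a=None,via=None):
    """shift needed in present tool axes to reach TCP (x,y,z); a = wanted direction angle of tool z (deg from world x)"""
    o,M=st();d=M.T@(np.array([x,y,z])-o['ee_pos'])
    print('shift',d.round(1),'rows@40: %.1f'%(np.linalg.norm(d)/40))
    th=np.degrees(np.arctan2(M[1,2],M[0,2]));print('ang',round(th,1),end=' ')
    if a is not None: print('turn',round(np.radians(th-a),3))
    print('to tool from world: dx dy dz ->',M.T.round(3).tolist())
E

```

Emit:
send_rows(
  rows=[
    [-40, 0, 0, -0.11],
    [-40, 0, 0, -0.11],
    [-40, 0, 0, -0.11],
  ],
  fingers=1,
)

```text
t: 0.6
ee_pos: [143.2, 602.0, 301.2]
orientation: [-1.299, 1.177, 1.282]
ft_force: [-0.1, -1.0, -0.0]
width: 88.0
```

```bash
python3 -c "
from h import *
go(571.5,-231,310,95.5)"
```

```text
t 0.6 p [143.2 602.  301.2] F [-0.1 -1.  -0. ] w 88.0 q [ 1.32  0.32  1.51 -0.    1.33 -0.36]
[[-0.005 -0.994 -0.106]
 [-0.021 -0.106  0.994]
 [-1.     0.008 -0.02 ]]
shift [   6.5 -337.7 -873.6] rows@40: 23.4
ang 96.1 turn 0.01
to tool from world: dx dy dz -> [[-0.005, -0.021, -1.0], [-0.994, -0.106, 0.008], [-0.106, 0.994, -0.02]]
```

Emit:
send_rows(
  rows=[
    [0, -14, -37, 0],
    [0, -14, -37, 0],
    [0, -14, -37, 0],
    [0, -14, -37, 0],
    [0, -14, -37, 0],
    [0, -14, -37, 0],
    [0, -14, -37, 0],
    [0, -14, -37, 0],
    [0, -14, -37, 0],
    [0, -14, -37, 0],
  ],
)

```text
t: 1.43
ee_pos: [329.0, 248.3, 315.0]
orientation: [-1.301, 1.141, 1.299]
ft_force: [0.1, 0.5, 0.1]
width: 87.9
```

Emit:
send_rows(
  rows=[
    [0, -14, -37, 0],
    [0, -14, -37, 0],
    [0, -14, -37, 0],
    [0, -14, -37, 0],
    [0, -14, -37, 0],
    [0, -14, -37, 0],
    [0, -14, -37, 0],
    [0, -14, -37, 0],
    [0, -14, -37, 0],
    [0, -14, -37, 0],
  ],
)

```text
t: 2.27
ee_pos: [518.6, -121.6, 318.1]
orientation: [-1.303, 1.134, 1.292]
ft_force: [1.0, 0.6, -0.4]
width: 88.0
```

```bash
python3 -c "
from h import *
go(571.5,-231,250,95.5)"
```

```text
t 2.27 p [ 518.6 -121.6  318.1] F [ 1.   0.6 -0.4] w 88.0 q [-0.26  0.15  1.7   0.01  1.28 -1.96]
[[ 0.013 -0.992 -0.124]
 [ 0.006 -0.124  0.992]
 [-1.    -0.014  0.004]]
shift [  68.2  -37.9 -115.4] rows@40: 3.5
ang 97.1 turn 0.029
to tool from world: dx dy dz -> [[0.013, 0.006, -1.0], [-0.992, -0.124, -0.014], [-0.124, 0.992, 0.004]]
```

Emit:
send_rows(
  rows=[
    [17, -9.5, -29, 0.01],
    [17, -9.5, -29, 0.01],
    [17, -9.5, -29, 0.01],
    [17, -9.5, -29, 0],
    [0, 0, 0, 0],
  ],
)

```text
t: 2.68
ee_pos: [575.3, -246.1, 248.8]
orientation: [-1.281, 1.151, 1.259]
ft_force: [-1.3, -0.0, -0.5]
width: 88.1
```

```bash
python3 -c "
from h import *
go(571.5,-231,62,95.5)
shot('wrist','w1.png');d=shot('top','t1.png')"
```

```text
t 2.68 p [ 575.3 -246.1  248.8] F [-1.3 -0.  -0.5] w 88.1 q [-0.43  0.36  1.59  0.01  1.18 -2.09]
[[ 0.02  -0.996 -0.087]
 [ 0.003 -0.087  0.996]
 [-1.    -0.02   0.001]]
shift [186.7   6.2  15.2] rows@40: 4.7
ang 95.0 turn -0.009
to tool from world: dx dy dz -> [[0.02, 0.003, -1.0], [-0.996, -0.087, -0.02], [-0.087, 0.996, 0.001]]
```

View pics/w1.png

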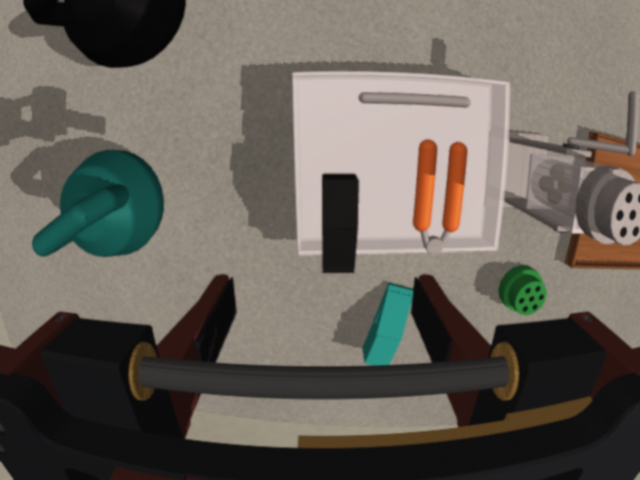

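The wrist view shows the wedge's block end at (340,175), the trainer handles around (440,187), the lid handle at (414,99), and the steel cap at right (620,205).

```bash
cat >> h.py <<'E'
def fray(d,u,v):
    K=d['mtx'];T=d['world_from_camera'];a=(u-K[0,2])/K[0,0];b=(v-K[1,2])/K[1,1];th=np.hypot(a,b)
    r=np.array([np.sin(th)*a/th,np.sin(th)*b/th,np.cos(th)]) if th>1e-9 else np.array([0,0,1.])
    return T[:3,3],T[:3,:3]@r
def fonz(d,u,v,z):
    o,r=fray(d,u,v);return o+r*(z-o[2])/r[2]
E
python3 -c "
from h import *
d=shot('wrist')
for n,u,v,z in [('wedge',322,176,94),('wedge',357,176,94),('w far',324,271,57),('w far',354,271,57),('hA',364,98,91),('hB',466,102,91),('trL',428,142,66),('trR',458,144,66),('trLf',422,229,66),('trRf',452,230,66),('coil',434,246,66),('box',293,73,56),('box',509,84,56),('box',497,249,56),('box',299,254,56)]: print(n,fonz(d,u,v,z).round(0)[:2])
"
```

```text
wedge [ 549. -247.]
wedge [ 546. -214.]
w far [ 663. -234.]
w far [ 660. -200.]
hA [ 471. -214.]
hB [ 459. -113.]
trL [ 506. -140.]
trR [ 503. -106.]
trLf [ 600. -132.]
trRf [598. -97.]
coil [ 619. -115.]
box [ 449. -286.]
box [426. -49.]
box [620. -28.]
box [ 645. -264.]
```

Emit:
send_rows(
  rows=[
    [20, 2, 9, -0.01],
    [36, 1, 8, -0.01],
    [36, 0, 0, 0],
    [34, 0, 0, 0],
    [25, 0, 0, 0],
    [0, 0, 0, 0],
  ],
)

```text
t: 3.33
ee_pos: [579.5, -218.4, 109.5]
orientation: [-1.318, 1.125, 1.262]
ft_force: [-1.1, 0.5, 1.3]
width: 88.0
```

```bash
python3 -c "
from h import *
go(572,-229,62,96)"
```

```text
t 3.33 p [ 579.5 -218.4  109.5] F [-1.1  0.5  1.3] w 88.0 q [-0.39  0.49  1.73  0.02  0.88 -2.09]
[[ 0.041 -0.992 -0.117]
 [-0.003 -0.117  0.993]
 [-0.999 -0.04  -0.008]]
shift [47.2 10.6 -9.2] rows@40: 1.2
ang 96.7 turn 0.013
to tool from world: dx dy dz -> [[0.041, -0.003, -0.999], [-0.992, -0.117, -0.04], [-0.117, 0.993, -0.008]]
```

Emit:
send_rows(
  rows=[
    [0, 5, -5, 0],
    [0, 5, -4, 0],
    [0, 0, 0, 0],
  ],
)

```text
t: 3.58
ee_pos: [571.4, -227.0, 113.8]
orientation: [-1.324, 1.121, 1.262]
ft_force: [-0.4, 0.7, 0.1]
width: 87.8
```

```bash
python3 -c "
from h import *
go(572,-229,62,96)"
```

```text
t 3.58 p [ 571.4 -227.   113.8] F [-0.4  0.7  0.1] w 87.8 q [-0.41  0.48  1.74  0.02  0.88 -2.11]
[[ 0.044 -0.992 -0.121]
 [-0.004 -0.122  0.993]
 [-0.999 -0.044 -0.009]]
shift [51.8  1.9 -1.5] rows@40: 1.3
ang 97.0 turn 0.017
to tool from world: dx dy dz -> [[0.044, -0.004, -0.999], [-0.992, -0.122, -0.044], [-0.121, 0.993, -0.009]]
```

Emit:
send_rows(
  rows=[
    [13, 1, 0, 0],
    [13, 1, 0, 0],
    [13, 0, 0, 0],
    [10, 0, 0, 0],
    [0, 0, 0, 0],
  ],
)

```text
t: 4.0
ee_pos: [575.5, -230.2, 67.7]
orientation: [-1.332, 1.118, 1.249]
ft_force: [-0.7, 0.3, 0.3]
width: 87.5
```

```bash
python3 -c "
from h import *
go(572,-229,62,96);shot('wrist','w2.png')"
```

```text
t 4.0 p [ 575.5 -230.2   67.7] F [-0.7  0.3  0.3] w 87.5 q [-0.41  0.55  1.76  0.02  0.78 -2.11]
[[ 0.056 -0.991 -0.12 ]
 [-0.009 -0.12   0.993]
 [-0.998 -0.055 -0.016]]
shift [5.5 3.6 1.7] rows@40: 0.2
ang 96.9 turn 0.015
to tool from world: dx dy dz -> [[0.056, -0.009, -0.998], [-0.991, -0.12, -0.055], [-0.12, 0.993, -0.016]]
```

View pics/w2.png

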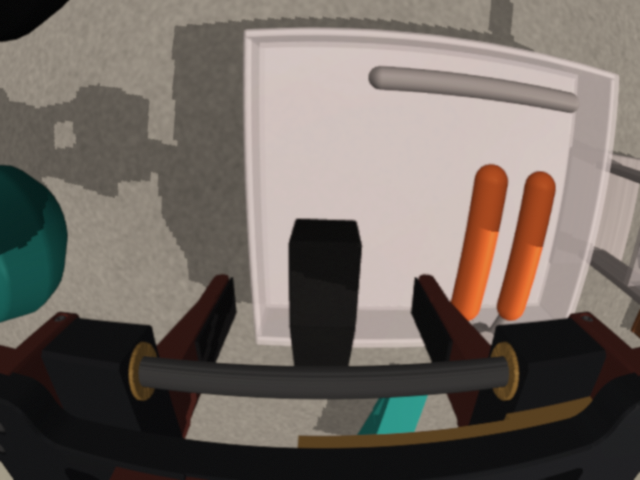

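The wedge sits between the open fingers (290–360, 220–365), so I close on it.

Emit:
send_rows(
  rows=[
    [4, 4, 1, 0],
    [0, 0, 0, 0],
  ],
)

```text
t: 4.22
ee_pos: [571.8, -229.9, 63.8]
orientation: [-1.332, 1.118, 1.249]
ft_force: [0.4, 1.0, 0.2]
width: 87.9
```

Emit:
send_rows(
  rows=[
    [0, 0, 0, 0],
    [0, 0, 0, 0],
    [0, 0, 0, 0],
    [0, 0, 0, 0],
    [0, 0, 0, 0],
    [0, 0, 0, 0],
    [0, 0, 0, 0],
    [0, 0, 0, 0],
  ],
  fingers=0,
)

```text
t: 4.88
ee_pos: [572.9, -230.4, 65.7]
orientation: [-1.335, 1.116, 1.246]
ft_force: [0.1, 0.3, 0.3]
width: 38.0
```

Emit:
send_rows(
  rows=[
    [0, 0, 0, 0],
    [0, 0, 0, 0],
    [-10, 0, 0, 0],
    [-20, 0, 0, 0],
    [-40, 0, 0, 0],
    [-40, 0, 0, 0],
    [-40, 0, 0, 0],
    [-40, 0, 0, 0],
  ],
)

```text
t: 5.55
ee_pos: [555.4, -225.7, 254.7]
orientation: [-1.319, 1.123, 1.264]
ft_force: [0.7, -0.6, -0.1]
width: 0.5
```

```bash
python3 -c "
from h import *
go(552,375,320,92);shot('wrist','w3.png')"
```

```text
t 5.55 p [ 555.4 -225.7  254.7] F [ 0.7 -0.6 -0.1] w 0.5 q [-0.41  0.3   1.66  0.02  1.15 -2.11]
[[ 0.041 -0.992 -0.12 ]
 [-0.002 -0.12   0.993]
 [-0.999 -0.04  -0.007]]
shift [-66.7 -71.4 596.3] rows@40: 15.1
ang 96.9 turn 0.085
to tool from world: dx dy dz -> [[0.041, -0.002, -0.999], [-0.992, -0.12, -0.04], [-0.12, 0.993, -0.007]]
```

View pics/w3.png

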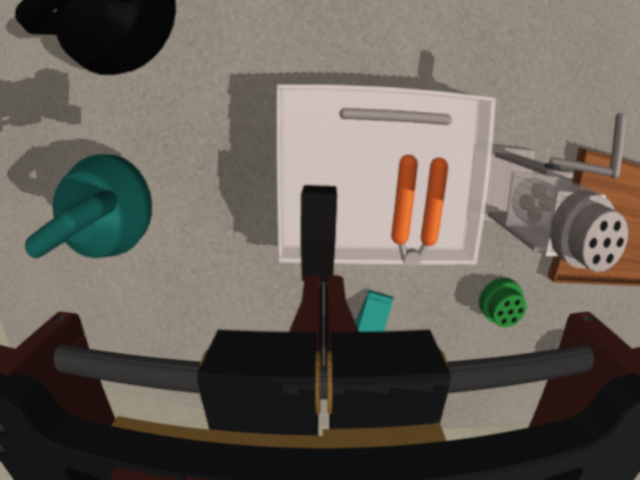

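```bash
python3 -c "
from h import *
d=shot('wrist')
for n,u,v,z in [('wedge',302,187,94),('wedge',336,187,94),('far',304,280,57),('far',333,279,57),('trL',408,158,66),('trR',438,160,66),('trLf',400,241,66),('trRf',429,242,66),('hA',342,113,91),('hB',450,119,91),('TCP',323,278,254)]: print(n,fonz(d,u,v,z).round(0)[:2])
s=shot('scene');c=s['img'][190:310,230:390,::-1]
cv2.imwrite('pics/c3.png',cv2.resize(c,None,fx=5,fy=5,interpolation=3))
"
```

```text
wedge [ 554. -253.]
wedge [ 550. -219.]
far [ 676. -240.]
far [ 670. -206.]
trL [ 514. -146.]
trR [ 511. -112.]
trLf [ 609. -137.]
trRf [ 606. -103.]
hA [ 477. -223.]
hB [ 465. -115.]
TCP [ 571. -227.]
```

View pics/c3.png

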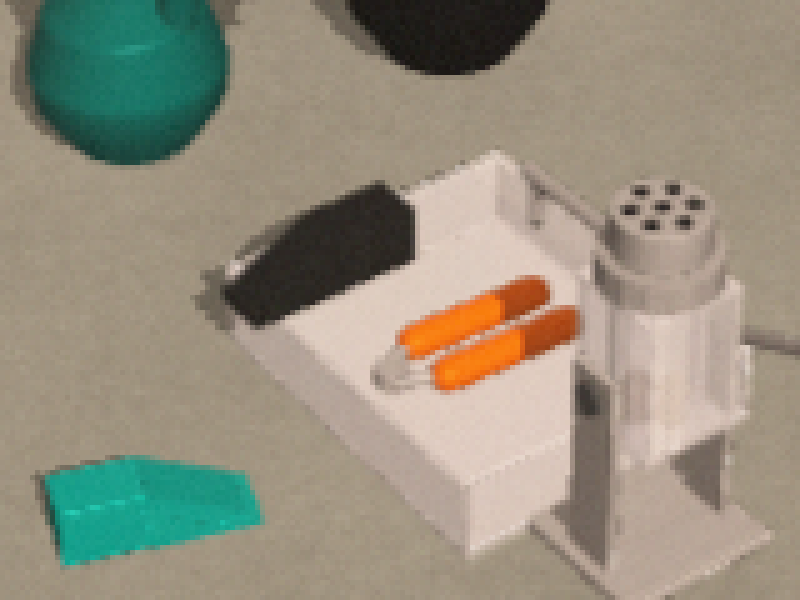

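The grasp missed because I lifted before the grip had built up. The wedge is unmoved, with its block end at (319,187) in the wrist view. I retry with a longer close.

Emit:
send_rows(
  rows=[
    [0, 0, 0, 0],
    [0, 0, 0, 0],
    [0, 0, 0, 0],
    [0, 0, 0, 0],
    [0, 0, 0, 0],
    [0, 0, 0, 0],
    [0, 0, 0, 0],
    [0, 0, 0, 0],
    [0, 0, 0, 0],
    [0, 0, 0, 0],
  ],
  fingers=1,
)

```text
t: 6.53
ee_pos: [554.0, -225.1, 249.8]
orientation: [-1.316, 1.125, 1.268]
ft_force: [-0.0, 0.4, -0.5]
width: 63.8
```

```bash
python3 -c "
from h import *
go(572,-231,62,96)
d=shot('wrist','w4.png')"
```

```text
t 6.53 p [ 554.  -225.1  249.8] F [-0.   0.4 -0.5] w 63.8 q [-0.41  0.3   1.66  0.02  1.14 -2.11]
[[ 0.037 -0.992 -0.12 ]
 [-0.    -0.12   0.993]
 [-0.999 -0.036 -0.005]]
shift [188.4 -10.3  -7.1] rows@40: 4.7
ang 96.9 turn 0.015
to tool from world: dx dy dz -> [[0.037, -0.0, -0.999], [-0.992, -0.12, -0.036], [-0.12, 0.993, -0.005]]
```

View pics/w4.png

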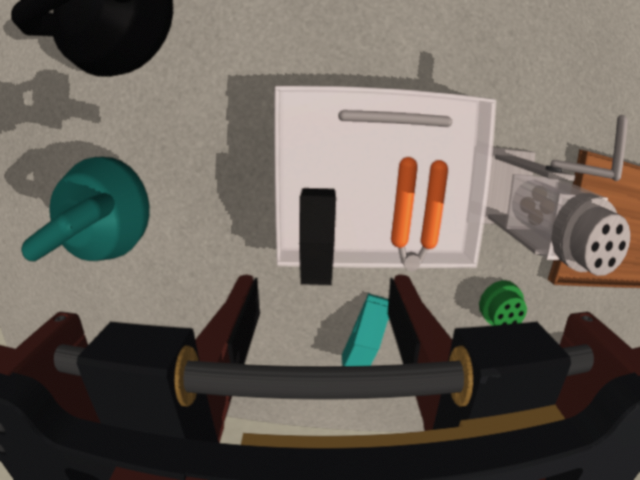

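Emit:
send_rows(
  rows=[
    [20, -5, -3, 0],
    [30, -4, -3, 0],
    [30, 0, 0, 0],
    [25, 0, 0, 0],
    [20, 0, 0, 0],
    [15, 0, 0, 0],
    [10, 0, 0, 0],
    [0, 0, 0, 0],
  ],
)

```text
t: 7.25
ee_pos: [573.8, -232.0, 97.9]
orientation: [-1.323, 1.122, 1.26]
ft_force: [0.3, 0.0, 0.3]
width: 87.7
```

```bash
python3 -c "
from h import *
go(573,-231,61,96)
d=shot('wrist','w5.png')
for n,u,v,z in [('wedge',302,187,94)]: pass"
```

```text
t 7.25 p [ 573.8 -232.    97.9] F [0.3 0.  0.3] w 87.7 q [-0.41  0.51  1.74  0.02  0.85 -2.11]
[[ 0.045 -0.992 -0.12 ]
 [-0.004 -0.12   0.993]
 [-0.999 -0.044 -0.01 ]]
shift [36.8  2.3  1.5] rows@40: 0.9
ang 96.9 turn 0.015
to tool from world: dx dy dz -> [[0.045, -0.004, -0.999], [-0.992, -0.12, -0.044], [-0.12, 0.993, -0.01]]
```

View pics/w5.png

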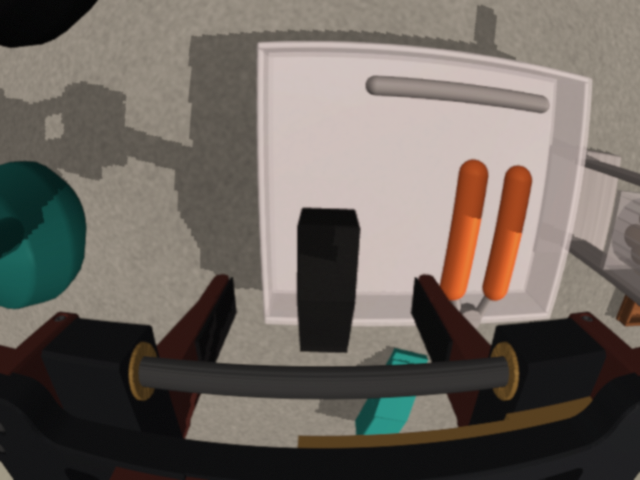

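Emit:
send_rows(
  rows=[
    [14, 1, 0, 0],
    [12, 0, 0, 0],
    [8, 0, 0, 0],
    [3, 0, 0, 0],
    [0, 0, 0, 0],
  ],
)

```text
t: 7.72
ee_pos: [578.8, -234.2, 65.2]
orientation: [-1.33, 1.119, 1.252]
ft_force: [-0.3, 0.1, 0.3]
width: 87.8
```

Emit:
send_rows(
  rows=[
    [0, 0, 0, 0],
    [0, 0, 0, 0],
    [0, 0, 0, 0],
    [0, 0, 0, 0],
    [0, 0, 0, 0],
    [0, 0, 0, 0],
    [0, 0, 0, 0],
    [0, 0, 0, 0],
    [0, 0, 0, 0],
    [0, 0, 0, 0],
  ],
  fingers=0,
)

```text
t: 8.55
ee_pos: [580.6, -235.0, 68.3]
orientation: [-1.334, 1.117, 1.248]
ft_force: [0.4, -0.2, 0.1]
width: 24.4
```

```bash
python3 -c "
from h import *
go(572,-231,62,96)
d=shot('wrist','w6.png')"
```

```text
t 8.55 p [ 580.6 -235.    68.3] F [ 0.4 -0.2  0.1] w 24.4 q [-0.41  0.55  1.74  0.02  0.79 -2.12]
[[ 0.058 -0.991 -0.12 ]
 [-0.01  -0.12   0.993]
 [-0.998 -0.056 -0.017]]
shift [5.7 8.4 5.1] rows@40: 0.3
ang 96.9 turn 0.015
to tool from world: dx dy dz -> [[0.058, -0.01, -0.998], [-0.991, -0.12, -0.056], [-0.12, 0.993, -0.017]]
```

View pics/w6.png

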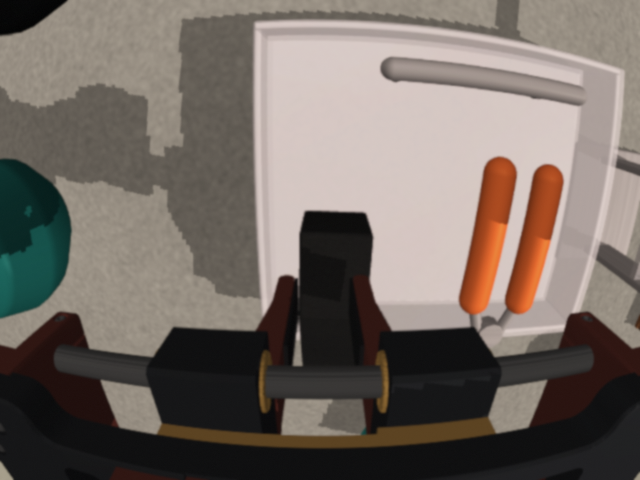

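```bash
python3 -c "
from h import *
d=shot('wrist');D=d['depth'];T=d['world_from_camera']
o,M=st()
def P(u,v):
    K=d['mtx'];o_,r=fray(d,u,v); c=T[:3,:3].T@r; return o_+r*D[v,u]/c[2]
print('cam in tool',(M.T@(T[:3,3]-o['ee_pos'])).round(1))
for u,v in [(288,280),(290,285),(285,290),(358,280),(360,285),(364,290),(330,225),(330,260),(330,300),(330,350),(280,320),(330,100),(480,100),(495,180)]:
    p=P(u,v);print((u,v),D[v,u].round(0),p.round(0),'tool',(M.T@(p-o['ee_pos'])).round(0))
"

```

```text
t 8.65 p [ 580.6 -234.9   68.2] F [ 0.2 -0.3  0.5] w 16.1 q [-0.41  0.55  1.74  0.02  0.79 -2.12]
[[ 0.058 -0.991 -0.12 ]
 [-0.01  -0.12   0.993]
 [-0.998 -0.056 -0.017]]
cam in tool [-195.4   80.5   -1.3]
(288, 280) 169.0 [ 570. -253.  108.] tool [-40.  11. -17.]
(290, 285) 164.0 [ 569. -251.  114.] tool [-46.  11. -16.]
(285, 290) 160.0 [ 570. -253.  118.] tool [-50.  10. -18.]
(358, 280) 171.0 [ 567. -221.  106.] tool [-39.  10.  15.]
(360, 285) 164.0 [ 566. -221.  113.] tool [-46.  11.  15.]
(364, 290) 159.0 [ 565. -219.  118.] tool [-51.  11.  17.]
(330, 225) 186.0 [ 550. -236.   83.] tool [-16.  30.   2.]
(330, 260) 182.0 [ 564. -234.   93.] tool [-25.  15.   2.]
(330, 300) 189.0 [ 586. -231.   93.] tool [-25.  -8.   3.]
(330, 350) 222.0 [ 633. -225.   76.] tool [ -5. -53.   3.]
(280, 320) 135.0 [ 568. -252.  144.] tool [-76.  10. -17.]
(330, 100) 191.0 [ 489. -244.   55.] tool [ 8. 93.  3.]
(480, 100) 187.0 [ 474. -160.   55.] tool [ 6. 98. 87.]
(495, 180) 185.0 [ 515. -150.   74.] tool [-10.  54.  92.]
```

Emit:
send_rows(
  rows=[
    [-10, 0, 0, 0],
    [-30, 0, 0, 0],
    [-40, 0, 0, 0],
    [-30, 0, 0, 0],
    [-10, 0, 0, 0],
    [0, 0, 0, 0],
    [0, 0, 0, 0],
    [0, 0, 0, 0],
    [0, 0, 0, 0],
  ],
  fingers=1,
)

```text
t: 9.4
ee_pos: [571.1, -232.8, 191.7]
orientation: [-1.329, 1.119, 1.253]
ft_force: [-0.1, 0.0, -0.6]
width: 73.3
```

```bash
python3 -c "
from h import *
print(ctrl.grip_depth)
o,M=st()
s=shot('scene');T=s['world_from_camera']
c=s['img'][60:260,200:400,::-1]
def proj(p):
    q=np.linalg.inv(T)@np.r_[p,1];q=s['mtx']@q[:3];return q[:2]/q[2]
print('tcp px',proj(o['ee_pos']))
im=s['img'][:,:,::-1].copy();u,v=proj(o['ee_pos']).round().astype(int);cv2.circle(im,(int(u),int(v)),2,(0,255,0),-1)
cv2.imwrite('pics/s7.png',cv2.resize(im[60:260,200:400],None,fx=3,fy=3,interpolation=3))
"

```

```text
18.700000000000003
t 9.4 p [ 571.1 -232.8  191.7] F [-0.1  0.  -0.6] w 73.3 q [-0.41  0.38  1.69  0.02  1.02 -2.11]
[[ 0.053 -0.991 -0.12 ]
 [-0.008 -0.12   0.993]
 [-0.999 -0.051 -0.014]]
tcp px [301.19071665 202.32927778]
```

View pics/s7.png

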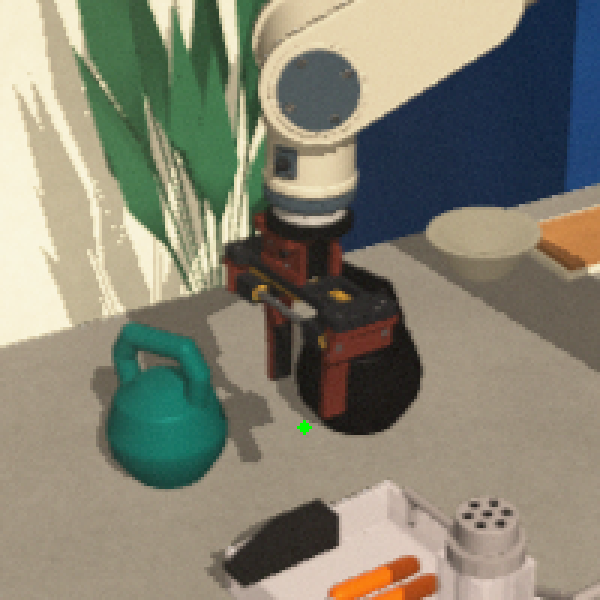

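The reported TCP (green dot) lies well below the real fingertips, so the fingertips are actually short of the stated TCP. That explains both misses. I measure the offset precisely.

```bash
python3 -c "
from h import *
d=shot('wrist');D=d['depth'];T=d['world_from_camera']
o,M=st()
def P(u,v):
    K=d['mtx'];o_,r=fray(d,u,v); c=T[:3,:3].T@r; return M.T@(o_+r*D[v,u]/c[2]-o['ee_pos'])
pts=np.array([P(u,v) for v in range(265,330) for u in range(190,460)])
f=pts[(pts[:,0]<-20)&(abs(pts[:,1])<14)]
print(f[:,0].max(), np.sort(f[:,0])[-15:].round(1), f[f[:,0]>-45].mean(0))
g=f[f[:,0]>-60]
for sgn in (1,-1):
    a=g[g[:,2]*sgn>0];print(a.min(0).round(1),a.max(0).round(1))
s=shot('scene');T2=s['world_from_camera']
q=np.array([M.T@(pt(s,u,v)-o['ee_pos']) for u in range(285,340) for v in range(160,210)])
a=q[(abs(q[:,2])<60)&(abs(q[:,1])<20)&(q[:,0]>-80)&(q[:,0]<10)]
print(len(a),np.sort(a[:,0])[-15:].round(1),a.min(0),a.max(0))
"

```

```text
t 9.5 p [ 570.9 -232.6  191.2] F [-0.  -0.   0.4] w 81.2 q [-0.41  0.38  1.69  0.02  1.02 -2.11]
[[ 0.052 -0.991 -0.12 ]
 [-0.007 -0.12   0.993]
 [-0.999 -0.05  -0.013]]
-32.78253976064048 [-33.6 -33.5 -33.5 -33.5 -33.3 -33.3 -33.2 -33.2 -33.1 -33.  -33.  -33.
 -32.9 -32.9 -32.8] [-39.4917216    4.37924981  -1.39948221]
[-60. -11.  37.] [-32.8  11.3  46.8]
[-60.  -11.  -48.7] [-32.9  11.2 -39. ]
232 [-39.2 -39.  -39.  -38.9 -38.7 -38.  -37.8 -37.7 -37.6 -36.5 -36.5 -36.2
 -35.9 -35.9 -34.6] [-79.89683903 -15.91450866 -52.23689218] [-34.64460854  11.67214388  55.15736095]
```

```bash
python3 - <<'E'
s=open('h.py').read()
s=s.replace("d=M.T@(np.array([x,y,z])-o['ee_pos'])","tip=o['ee_pos']-33.5*M[:,0];print('TIP',tip.round(1));d=M.T@(np.array([x,y,z])-tip)")
open('h.py','w').write(s)
E
python3 -c "
from h import *
go(573,-231,63,96)"
```

```text
t 9.55 p [ 571.  -232.7  191.4] F [0.5 0.3 0.3] w 85.2 q [-0.41  0.38  1.69  0.02  1.02 -2.11]
[[ 0.052 -0.991 -0.12 ]
 [-0.007 -0.12   0.993]
 [-0.999 -0.051 -0.013]]
TIP [ 569.3 -232.5  224.9]
shift [161.9   4.3   3.2] rows@40: 4.0
ang 96.9 turn 0.015
to tool from world: dx dy dz -> [[0.052, -0.007, -0.999], [-0.991, -0.12, -0.051], [-0.12, 0.993, -0.013]]
```

Emit:
send_rows(
  rows=[
    [20, 2, 1, 0],
    [35, 2, 1, 0],
    [35, 0, 0, 0],
    [30, 0, 0, 0],
    [15, 0, 0, 0],
    [6, 0, 0, 0],
    [0, 0, 0, 0],
  ],
)

```text
t: 10.13
ee_pos: [573.7, -232.0, 41.1]
orientation: [-1.327, 1.12, 1.256]
ft_force: [-0.4, -0.4, 0.6]
width: 87.9
```

```bash
python3 -c "
from h import *
go(573,-231,63,96)"
```

```text
t 10.13 p [ 573.7 -232.    41.1] F [-0.4 -0.4  0.6] w 87.9 q [-0.41  0.59  1.76  0.02  0.74 -2.12]
[[ 0.049 -0.992 -0.12 ]
 [-0.006 -0.12   0.993]
 [-0.999 -0.048 -0.012]]
TIP [ 572.1 -231.8   74.6]
shift [11.6 -0.4  0.8] rows@40: 0.3
ang 96.9 turn 0.015
to tool from world: dx dy dz -> [[0.049, -0.006, -0.999], [-0.992, -0.12, -0.048], [-0.12, 0.993, -0.012]]
```

Emit:
send_rows(
  rows=[
    [7, 0, 0, 0],
    [4, 0, 0, 0],
    [0, 0, 0, 0],
  ],
)

```text
t: 10.38
ee_pos: [575.0, -232.4, 30.2]
orientation: [-1.327, 1.12, 1.255]
ft_force: [0.7, -0.0, -0.0]
width: 87.5
```

Emit:
send_rows(
  rows=[
    [0, 0, 0, 0],
    [0, 0, 0, 0],
    [0, 0, 0, 0],
    [0, 0, 0, 0],
    [0, 0, 0, 0],
    [0, 0, 0, 0],
    [0, 0, 0, 0],
    [0, 0, 0, 0],
    [0, 0, 0, 0],
    [0, 0, 0, 0],
  ],
  fingers=0,
)

```text
t: 11.22
ee_pos: [577.8, -233.5, 34.8]
orientation: [-1.333, 1.117, 1.249]
ft_force: [0.4, 0.1, 0.2]
width: 36.1
```

```bash
python3 -c "
from h import *
go(573,-231,300,96)"
```

```text
t 11.22 p [ 577.8 -233.5   34.8] F [0.4 0.1 0.2] w 36.1 q [-0.41  0.6   1.76  0.02  0.72 -2.12]
[[ 0.057 -0.991 -0.12 ]
 [-0.009 -0.12   0.993]
 [-0.998 -0.055 -0.016]]
TIP [ 575.9 -233.2   68.2]
shift [-231.6  -10.2   -1.2] rows@40: 5.8
ang 96.9 turn 0.015
to tool from world: dx dy dz -> [[0.057, -0.009, -0.998], [-0.991, -0.12, -0.055], [-0.12, 0.993, -0.016]]
```

Emit:
send_rows(
  rows=[
    [0, 0, 0, 0],
    [-8, 0, 0, 0],
    [-20, 0, 0, 0],
    [-38, 0, 0, 0],
    [-38, -2, 0, 0],
    [-38, -2, 0, 0],
    [-38, -2, 0, 0],
    [-38, -2, 10, 0],
    [-20, -2, 20, 0],
  ],
)

```text
t: 11.97
ee_pos: [564.9, -200.1, 277.0]
orientation: [-1.318, 1.126, 1.262]
ft_force: [1.3, -0.6, -1.4]
width: 36.3
```

```bash
python3 -c "
from h import *
go(545,378,280,91.5)"
```

```text
t 11.97 p [ 564.9 -200.1  277. ] F [ 1.3 -0.6 -1.4] w 36.3 q [-0.37  0.28  1.63  0.01  1.19 -2.06]
[[ 0.04  -0.992 -0.117]
 [-0.003 -0.117  0.993]
 [-0.999 -0.039 -0.008]]
TIP [ 563.6 -200.   310.5]
shift [ 27.8 -48.1 576.5] rows@40: 14.5
ang 96.7 turn 0.091
to tool from world: dx dy dz -> [[0.04, -0.003, -0.999], [-0.992, -0.117, -0.039], [-0.117, 0.993, -0.008]]
```

Emit:
send_rows(
  rows=[
    [0, -3, 38, 0.01],
    [0, -3, 38, 0.01],
    [0, -3, 38, 0.01],
    [0, -3, 38, 0.01],
    [0, -3, 38, 0.01],
    [0, -3, 38, 0.01],
    [0, -3, 38, 0.01],
    [0, -3, 38, 0.01],
    [0, -3, 38, 0.01],
    [0, -3, 38, 0],
  ],
)

```text
t: 12.8
ee_pos: [568.0, 190.9, 288.9]
orientation: [-1.252, 1.168, 1.172]
ft_force: [2.4, -0.6, -1.0]
width: 35.8
```

```bash
python3 -c "
from h import *
go(545,378,150,91.5)"
```

```text
t 12.8 p [568.  190.9 288.9] F [ 2.4 -0.6 -1. ] w 35.8 q [ 0.32  0.26  1.63 -0.03  1.2  -1.25]
[[ 0.057 -0.998 -0.013]
 [-0.01  -0.013  1.   ]
 [-0.998 -0.057 -0.01 ]]
TIP [566.1 191.3 322.3]
shift [169.   28.4 188.8] rows@40: 6.4
ang 90.7 turn -0.013
to tool from world: dx dy dz -> [[0.057, -0.01, -0.998], [-0.998, -0.013, -0.057], [-0.013, 1.0, -0.01]]
```

Emit:
send_rows(
  rows=[
    [20, 4, 36, 0],
    [30, 4, 36, 0],
    [30, 4, 36, 0],
    [30, 4, 30, 0],
    [25, 4, 20, 0],
    [10, 3, 8, 0],
    [0, 0, 0, 0],
  ],
)

```text
t: 13.38
ee_pos: [550.2, 358.8, 149.8]
orientation: [-1.258, 1.157, 1.174]
ft_force: [-0.3, 0.2, -1.5]
width: 36.2
```

```bash
python3 -c "
from h import *
go(545,378,20,91.5)"
```

```text
t 13.38 p [550.2 358.8 149.8] F [-0.3  0.2 -1.5] w 36.2 q [ 0.58  0.49  1.62 -0.05  0.98 -0.98]
[[ 0.064 -0.998 -0.02 ]
 [-0.006 -0.021  1.   ]
 [-0.998 -0.064 -0.007]]
TIP [548.  359.  183.2]
shift [162.6  13.   20.2] rows@40: 4.1
ang 91.2 turn -0.006
to tool from world: dx dy dz -> [[0.064, -0.006, -0.998], [-0.998, -0.021, -0.064], [-0.02, 1.0, -0.007]]
```

Emit:
send_rows(
  rows=[
    [20, 5, 7, 0],
    [35, 6, 7, 0],
    [35, 5, 5, 0],
    [30, 4, 0, 0],
    [15, 3, 0, 0],
    [0, 0, 0, 0],
    [0, 0, 0, 0],
  ],
)

```text
t: 13.97
ee_pos: [543.0, 374.2, 20.3]
orientation: [-1.258, 1.148, 1.165]
ft_force: [-0.1, -0.3, -1.0]
width: 36.0
```

```bash
python3 -c "
from h import *
go(530,378,18,91.5)"
```

```text
t 13.97 p [543.  374.2  20.3] F [-0.1 -0.3 -1. ] w 36.0 q [ 0.61  0.66  1.68 -0.07  0.74 -0.93]
[[ 0.075 -0.997 -0.017]
 [-0.002 -0.017  1.   ]
 [-0.997 -0.075 -0.003]]
TIP [540.5 374.2  53.7]
shift [34.8 13.1  4.1] rows@40: 0.9
ang 91.0 turn -0.009
to tool from world: dx dy dz -> [[0.075, -0.002, -0.997], [-0.997, -0.017, -0.075], [-0.017, 1.0, -0.003]]
```

Emit:
send_rows(
  rows=[
    [14, 6, 2, 0],
    [12, 5, 2, 0],
    [6, 2, 0, 0],
  ],
)

```text
t: 14.22
ee_pos: [538.5, 378.8, -5.5]
orientation: [-1.256, 1.138, 1.159]
ft_force: [-0.7, 0.1, -0.5]
width: 35.7
```

```bash
python3 -c "
from h import *
go(530,378,18,91.5)
shot('wrist');go(530,378,18,91.5)"
```

```text
t 14.22 p [538.5 378.8  -5.5] F [-0.7  0.1 -0.5] w 35.7 q [ 0.62  0.7   1.7  -0.07  0.68 -0.91]
[[ 0.084 -0.996 -0.014]
 [ 0.004 -0.014  1.   ]
 [-0.996 -0.084  0.003]]
TIP [535.6 378.7  27.9]
shift [ 9.4  6.5 -0.6] rows@40: 0.3
ang 90.8 turn -0.012
to tool from world: dx dy dz -> [[0.084, 0.004, -0.996], [-0.996, -0.014, -0.084], [-0.014, 1.0, 0.003]]
t 14.27 p [537.9 378.4  -6.3] F [ 0.1 -0.1 -2.5] w 36.0 q [ 0.62  0.7   1.7  -0.07  0.68 -0.91]
[[ 0.083 -0.996 -0.014]
 [ 0.003 -0.014  1.   ]
 [-0.997 -0.083  0.002]]
TIP [535.1 378.3  27. ]
shift [ 8.6  5.9 -0.2] rows@40: 0.3
ang 90.8 turn -0.012
to tool from world: dx dy dz -> [[0.083, 0.003, -0.997], [-0.996, -0.014, -0.083], [-0.014, 1.0, 0.002]]
```

Emit:
send_rows(
  rows=[
    [9, 1, 0, 0],
  ],
)

```text
t: 14.35
ee_pos: [539.3, 379.2, -13.4]
orientation: [-1.256, 1.135, 1.158]
ft_force: [0.9, 0.0, -1.0]
width: 35.7
```

Emit:
send_rows(
  rows=[
    [1, 0, 0, 0],
  ],
  fingers=1,
)

```text
t: 14.43
ee_pos: [539.2, 378.9, -14.9]
orientation: [-1.256, 1.136, 1.158]
ft_force: [-0.0, -0.3, -0.3]
width: 39.7
```

```bash
cat >> h.py <<'E'
def wait(n):
    for _ in range(n): shot('top')
E
python3 -c "
from h import *
wait(10)
go(530,378,300,91.5)
d=shot('wrist','w8.png')"
```

```text
t 14.93 p [539.5 379.3 -14.2] F [ 0.2 -0.3  0.2] w 79.2 q [ 0.62  0.71  1.7  -0.07  0.66 -0.91]
[[ 0.086 -0.996 -0.014]
 [ 0.005 -0.014  1.   ]
 [-0.996 -0.086  0.004]]
TIP [536.6 379.1  19.2]
shift [-2.803e+02 -1.770e+01  1.000e-01] rows@40: 7.0
ang 90.8 turn -0.012
to tool from world: dx dy dz -> [[0.086, 0.005, -0.996], [-0.996, -0.014, -0.086], [-0.014, 1.0, 0.004]]
```

View pics/w8.png

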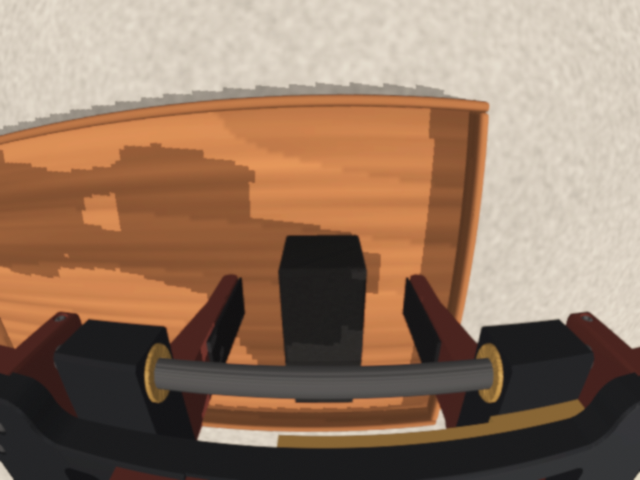

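The wedge is in the tray (280–365, 235–400), inside the walls and released. Next is the trainer.

Emit:
send_rows(
  rows=[
    [-40, 0, 0, 0],
    [-40, 0, 0, 0],
    [-40, 0, 0, 0],
    [-40, 0, 0, 0],
    [-40, 0, 0, 0],
    [-40, -2, -20, 0],
    [-40, -2, -35, -0.01],
    [0, -2, -40, -0.01],
    [0, -2, -40, -0.01],
    [0, -2, -40, -0.01],
  ],
)

```text
t: 15.82
ee_pos: [529.6, 214.2, 262.8]
orientation: [-1.296, 1.113, 1.194]
ft_force: [0.3, -0.6, -0.8]
width: 87.4
```

```bash
python3 -c "
from h import *
go(555,-123,200,96)"
```

```text
t 15.82 p [529.6 214.2 262.8] F [ 0.3 -0.6 -0.8] w 87.4 q [ 0.38  0.22  1.74 -0.03  1.1  -1.24]
[[ 0.085 -0.994 -0.066]
 [ 0.004 -0.066  0.998]
 [-0.996 -0.085 -0.002]]
TIP [526.7 214.1 296.1]
shift [  96.9    2.4 -338.1] rows@40: 8.8
ang 93.8 turn -0.038
to tool from world: dx dy dz -> [[0.085, 0.004, -0.996], [-0.994, -0.066, -0.085], [-0.066, 0.998, -0.002]]
```

Emit:
send_rows(
  rows=[
    [0, 0, -38, -0.005],
    [0, 0, -38, -0.005],
    [0, 0, -38, -0.005],
    [0, 0, -38, -0.005],
    [0, 0, -38, -0.005],
    [0, 0, -38, 0],
    [0, 0, -38, 0],
    [0, 0, -30, 0],
    [10, 0, -15, 0],
  ],
)

```text
t: 16.57
ee_pos: [556.0, -114.3, 259.4]
orientation: [-1.323, 1.094, 1.204]
ft_force: [0.4, -0.2, -0.2]
width: 88.1
```

```bash
python3 -c "
from h import *
d=shot('wrist');d=shot('wrist','w9.png')
go(555,-123,200,95)"
```

```text
t 16.67 p [ 554.2 -113.1  256.5] F [-0.1  0.3  0.2] w 88.1 q [-0.24  0.22  1.76  0.03  1.07 -1.91]
[[ 0.091 -0.992 -0.091]
 [ 0.004 -0.091  0.996]
 [-0.996 -0.09  -0.005]]
TIP [ 551.2 -113.3  289.9]
shift [89.8  5.2 -9.6] rows@40: 2.3
ang 95.2 turn 0.004
to tool from world: dx dy dz -> [[0.091, 0.004, -0.996], [-0.992, -0.091, -0.09], [-0.091, 0.996, -0.005]]
```

View pics/w9.png

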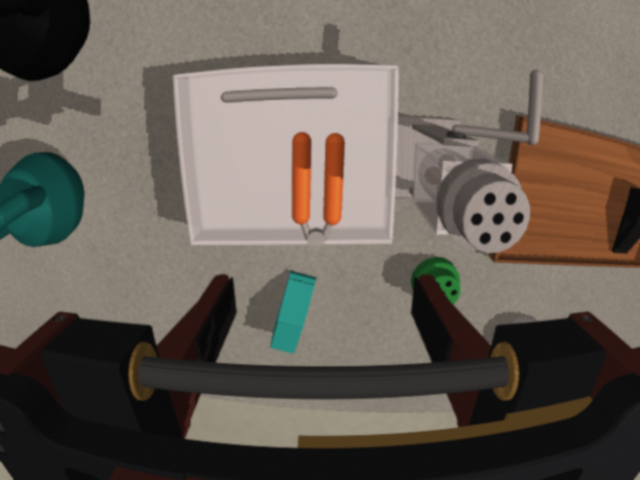

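The trainer handles are at (302,132–223) and (334,134–225), and the lid handle runs from (223,97) to (336,92). The cap's dome centre is at (496,216), and the crank grip runs (537,72)–(533,140). I measure all of these.

```bash
python3 -c "
from h import *
d=shot('wrist');D=d['depth'];T=d['world_from_camera']
def P(u,v):
    o_,r=fray(d,u,v); c=T[:3,:3].T@r; return o_+r*D[v,u]/c[2]
for n,u,v,z in [('trL',302,133,66),('trR',335,135,66),('trLf',301,223,66),('trRf',333,224,66),('hA',224,97,91),('hB',335,92,91),('cap',497,216,224),('crank',536,72,147),('crankin',534,138,147)]: print(n,fonz(d,u,v,z).round(0)[:2],P(u,v).round(0))
"
```

```text
trL [ 503. -141.] [ 503. -141.   66.]
trR [ 502. -108.] [ 502. -108.   70.]
trLf [ 601. -135.] [ 598. -134.   73.]
trRf [ 599. -100.] [ 597. -100.   71.]
hA [ 470. -217.] [ 470. -216.   94.]
hB [ 459. -113.] [ 459. -112.   56.]
cap [523.   1.] [523.   2. 221.]
crank [411.  56.] [411.  53. 152.]
crankin [469.  65.] [469.  62. 152.]
```

Emit:
send_rows(
  rows=[
    [20, -1, -10, 0.01],
    [40, -1, -10, 0.01],
    [40, 0, 0, 0],
    [40, 0, 0, 0],
    [30, 0, 0, 0],
    [15, 0, 0, 0],
  ],
)

```text
t: 17.22
ee_pos: [582.9, -124.8, 75.9]
orientation: [-1.315, 1.093, 1.184]
ft_force: [-0.6, -0.2, 0.3]
width: 87.8
```

```bash
python3 -c "
from h import *
d=shot('wrist');d=shot('wrist','w10.png')
go(549,-132,60,94)"
```

```text
t 17.32 p [ 582.3 -124.7   76.2] F [ 0.6  0.1 -0.4] w 87.9 q [-0.25  0.49  1.85  0.04  0.7  -1.93]
[[ 0.105 -0.991 -0.077]
 [ 0.003 -0.077  0.997]
 [-0.994 -0.105 -0.005]]
TIP [ 578.7 -124.8  109.5]
shift [46.1 35.3 -4.7] rows@40: 1.5
ang 94.4 turn 0.007
to tool from world: dx dy dz -> [[0.105, 0.003, -0.994], [-0.991, -0.077, -0.105], [-0.077, 0.997, -0.005]]
```

View pics/w10.png

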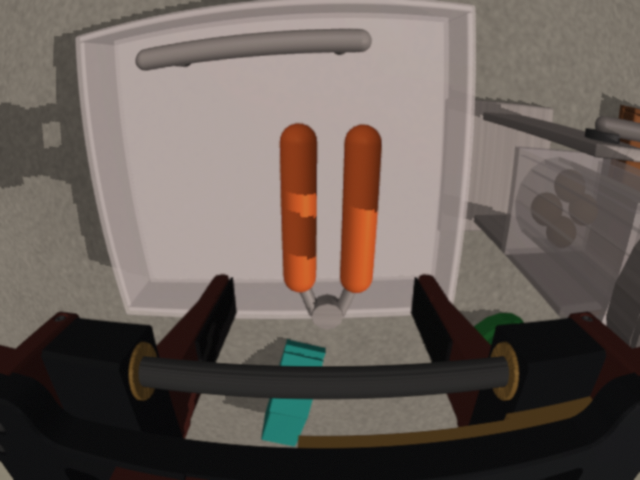

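Emit:
send_rows(
  rows=[
    [0, 34, -5, 0],
  ],
)

```text
t: 17.4
ee_pos: [555.4, -131.5, 74.7]
orientation: [-1.321, 1.088, 1.182]
ft_force: [0.8, -0.9, 0.8]
width: 87.6
```

```bash
python3 -c "
from h import *
wait(3)
go(549,-132,60,94)"
```

```text
t 17.55 p [ 547.4 -131.4   73.5] F [0.8 0.1 0. ] w 87.8 q [-0.28  0.46  1.92  0.05  0.67 -1.96]
[[ 0.104 -0.992 -0.077]
 [ 0.004 -0.077  0.997]
 [-0.995 -0.104 -0.004]]
TIP [ 544.  -131.5  106.8]
shift [47.1 -0.1 -0.7] rows@40: 1.2
ang 94.4 turn 0.007
to tool from world: dx dy dz -> [[0.104, 0.004, -0.995], [-0.992, -0.077, -0.104], [-0.077, 0.997, -0.004]]
```

Emit:
send_rows(
  rows=[
    [37, 0, 0, 0],
  ],
)

```text
t: 17.63
ee_pos: [557.3, -132.4, 43.5]
orientation: [-1.322, 1.087, 1.176]
ft_force: [2.5, -1.4, 1.2]
width: 87.8
```

```bash
python3 -c "
from h import *
wait(3)
go(549,-132,60,94)"
```

```text
t 17.78 p [ 551.  -130.5   36.5] F [-1.4  0.2  0.3] w 88.1 q [-0.27  0.52  1.92  0.06  0.6  -1.97]
[[ 0.102 -0.992 -0.078]
 [ 0.005 -0.078  0.997]
 [-0.995 -0.102 -0.003]]
TIP [ 547.6 -130.6   69.8]
shift [ 9.9 -0.3 -1.4] rows@40: 0.3
ang 94.5 turn 0.008
to tool from world: dx dy dz -> [[0.102, 0.005, -0.995], [-0.992, -0.078, -0.102], [-0.078, 0.997, -0.003]]
```

Emit:
send_rows(
  rows=[
    [10, 0, -1, 0],
  ],
)

```text
t: 17.87
ee_pos: [554.3, -131.6, 29.1]
orientation: [-1.315, 1.093, 1.187]
ft_force: [1.0, -0.8, 0.2]
width: 88.0
```

```bash
python3 -c "
from h import *
wait(2)
go(549,-132,60,94)"
```

```text
t 17.97 p [ 552.9 -131.4   27.1] F [-0.2  0.7  0.3] w 87.7 q [-0.27  0.54  1.92  0.06  0.58 -1.97]
[[ 0.103 -0.992 -0.078]
 [ 0.005 -0.078  0.997]
 [-0.995 -0.103 -0.004]]
TIP [ 549.4 -131.5   60.4]
shift [ 0.4  0.5 -0.4] rows@40: 0.0
ang 94.5 turn 0.008
to tool from world: dx dy dz -> [[0.103, 0.005, -0.995], [-0.992, -0.078, -0.103], [-0.078, 0.997, -0.004]]
```

Emit:
send_rows(
  rows=[
    [0, 0, 0, 0],
  ],
  fingers=0,
)

```text
t: 18.05
ee_pos: [553.4, -131.4, 27.9]
orientation: [-1.314, 1.094, 1.189]
ft_force: [0.3, 0.3, -0.2]
width: 83.7
```

```bash
python3 -c "
from h import *
wait(12)
go(549,-132,60,94)
shot('wrist','w11.png')"
```

```text
t 18.65 p [ 552.9 -131.4   27.3] F [-1.4  1.5  5.2] w 53.3 q [-0.27  0.54  1.92  0.06  0.58 -1.97]
[[ 0.103 -0.992 -0.078]
 [ 0.005 -0.078  0.997]
 [-0.995 -0.103 -0.004]]
TIP [ 549.5 -131.5   60.6]
shift [ 0.6  0.6 -0.5] rows@40: 0.0
ang 94.5 turn 0.008
to tool from world: dx dy dz -> [[0.103, 0.005, -0.995], [-0.992, -0.078, -0.103], [-0.078, 0.997, -0.004]]
```

View pics/w11.png

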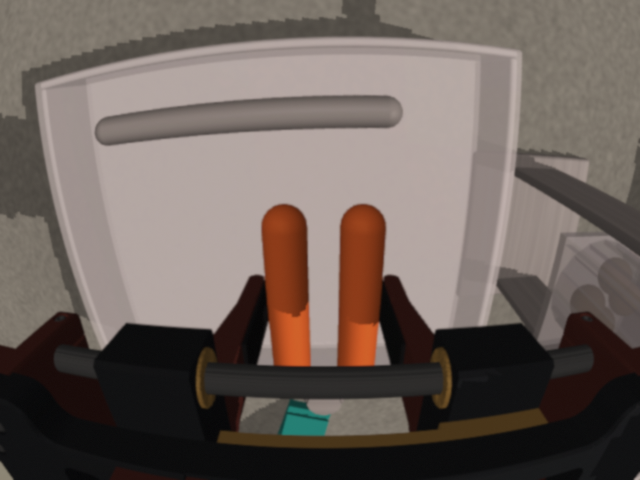

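The trainer is gripped across both handles (width 53). I lift it and carry it to the tray.

Emit:
send_rows(
  rows=[
    [-15, 0, 0, 0],
    [-35, 0, 0, 0],
    [-40, 0, 0, 0],
    [-40, 0, 0, 0],
    [-40, 0, 0, 0],
    [-40, 0, 0, 0],
    [-40, 0, 0, 0],
  ],
)

```text
t: 19.28
ee_pos: [519.3, -131.4, 273.4]
orientation: [-1.298, 1.108, 1.21]
ft_force: [1.4, -0.8, -2.1]
width: 53.2
```

```bash
python3 -c "
from h import *
wait(3)
go(540,290,300,91.5)"
```

```text
t 19.43 p [ 522.1 -132.2  275.3] F [ 0.5 -0.7 -1.8] w 52.9 q [-0.29  0.16  1.79  0.04  1.11 -1.95]
[[ 0.086 -0.993 -0.078]
 [ 0.007 -0.078  0.997]
 [-0.996 -0.086  0.001]]
TIP [ 519.2 -132.4  308.6]
shift [ 13.5 -52.8 419.5] rows@40: 10.6
ang 94.5 turn 0.052
to tool from world: dx dy dz -> [[0.086, 0.007, -0.996], [-0.993, -0.078, -0.086], [-0.078, 0.997, 0.001]]
```

Emit:
send_rows(
  rows=[
    [0, -5, 39, 0.005],
    [0, -5, 39, 0.005],
    [0, -5, 39, 0.005],
    [0, -5, 39, 0.005],
    [0, -5, 39, 0.005],
    [0, -5, 39, 0.005],
    [0, -5, 39, 0.005],
    [0, -5, 39, 0.005],
    [0, -5, 39, 0.005],
    [0, -5, 39, 0.005],
  ],
)

```text
t: 20.27
ee_pos: [542.8, 265.8, 257.0]
orientation: [-1.248, 1.164, 1.174]
ft_force: [0.4, -0.6, -0.8]
width: 53.4
```

```bash
python3 -c "
from h import *
wait(3)
go(540,290,300,91.5)"
```

```text
t 20.42 p [542.8 266.4 256.5] F [ 0.4  0.1 -0.3] w 53.4 q [ 0.45  0.3   1.65 -0.03  1.14 -1.12]
[[ 0.057 -0.998 -0.016]
 [-0.003 -0.016  1.   ]
 [-0.998 -0.057 -0.004]]
TIP [540.9 266.5 290. ]
shift [-10.1  -0.1  23.4] rows@40: 0.6
ang 90.9 turn -0.01
to tool from world: dx dy dz -> [[0.057, -0.003, -0.998], [-0.998, -0.016, -0.057], [-0.016, 1.0, -0.004]]
```

Emit:
send_rows(
  rows=[
    [30, 0, 12, 0],
    [40, 0, 10, 0],
    [40, 0, 0, 0],
    [40, 0, 0, 0],
    [40, 0, 0, 0],
  ],
)

```text
t: 20.83
ee_pos: [557.1, 286.3, 64.3]
orientation: [-1.253, 1.153, 1.171]
ft_force: [0.4, 0.2, -1.6]
width: 53.3
```

```bash
python3 -c "
from h import *
wait(3)
go(540,290,11,91.5)"
```

```text
t 20.98 p [554.6 284.9  62.9] F [ 0.9 -0.8 -1.6] w 53.0 q [ 0.47  0.56  1.75 -0.04  0.78 -1.08]
[[ 0.059 -0.998 -0.016]
 [-0.005 -0.016  1.   ]
 [-0.998 -0.059 -0.006]]
TIP [552.6 285.1  96.3]
shift [84.4 17.5  5.6] rows@40: 2.2
ang 90.9 turn -0.011
to tool from world: dx dy dz -> [[0.059, -0.005, -0.998], [-0.998, -0.016, -0.059], [-0.016, 1.0, -0.006]]
```

Emit:
send_rows(
  rows=[
    [38, 8, 3, 0],
  ],
)

```text
t: 21.07
ee_pos: [556.0, 289.8, 33.3]
orientation: [-1.252, 1.149, 1.167]
ft_force: [2.3, 1.5, -0.8]
width: 53.2
```

```bash
python3 -c "
from h import *
wait(3)
go(540,290,11,91.5)"
```

```text
t 21.22 p [548.1 286.7  26.7] F [-0.5  0.9 -0. ] w 53.4 q [ 0.48  0.61  1.77 -0.05  0.72 -1.07]
[[ 0.056 -0.998 -0.015]
 [-0.006 -0.016  1.   ]
 [-0.998 -0.056 -0.007]]
TIP [546.2 286.9  60.1]
shift [48.7  8.9  3.6] rows@40: 1.2
ang 90.9 turn -0.011
to tool from world: dx dy dz -> [[0.056, -0.006, -0.998], [-0.998, -0.016, -0.056], [-0.015, 1.0, -0.007]]
```

Emit:
send_rows(
  rows=[
    [38, 7, 2, 0],
  ],
)

```text
t: 21.3
ee_pos: [550.8, 291.5, -3.1]
orientation: [-1.252, 1.15, 1.168]
ft_force: [1.7, 1.2, -1.8]
width: 53.5
```

```bash
python3 -c "
from h import *
wait(3)
go(540,290,11,91.5)"
```

```text
t 21.45 p [542.8 287.9 -10.5] F [ 1.1  0.6 -0.6] w 53.3 q [ 0.49  0.67  1.78 -0.05  0.65 -1.06]
[[ 0.055 -0.998 -0.015]
 [-0.007 -0.016  1.   ]
 [-0.998 -0.055 -0.008]]
TIP [541.  288.1  22.9]
shift [11.9  1.6  2. ] rows@40: 0.3
ang 90.9 turn -0.011
to tool from world: dx dy dz -> [[0.055, -0.007, -0.998], [-0.998, -0.016, -0.055], [-0.015, 1.0, -0.008]]
```

Emit:
send_rows(
  rows=[
    [10, 1, 1, 0],
  ],
)

```text
t: 21.53
ee_pos: [545.1, 289.9, -16.6]
orientation: [-1.252, 1.161, 1.174]
ft_force: [-0.4, 0.8, -0.8]
width: 53.6
```

```bash
python3 -c "
from h import *
wait(3)
go(540,290,11,91.5)"
```

```text
t 21.68 p [543.4 289.2 -18.9] F [-0.  -1.3 -0.6] w 53.2 q [ 0.49  0.68  1.78 -0.05  0.63 -1.06]
[[ 0.057 -0.998 -0.015]
 [-0.006 -0.016  1.   ]
 [-0.998 -0.057 -0.007]]
TIP [541.5 289.4  14.6]
shift [3.5 1.7 0.6] rows@40: 0.1
ang 90.9 turn -0.011
to tool from world: dx dy dz -> [[0.057, -0.006, -0.998], [-0.998, -0.016, -0.057], [-0.015, 1.0, -0.007]]
```

Emit:
send_rows(
  rows=[
    [0, 0, 0, 0],
  ],
  fingers=1,
)

```text
t: 21.77
ee_pos: [544.0, 289.5, -17.6]
orientation: [-1.252, 1.163, 1.175]
ft_force: [-0.6, -0.0, -0.0]
width: 56.9
```

```bash
python3 -c "
from h import *
wait(10)
go(540,290,200,91.5)
d=shot('wrist','w12.png')"
```

```text
t 22.27 p [543.3 289.2 -18.9] F [-0.6  0.1 -0.4] w 87.8 q [ 0.49  0.68  1.78 -0.05  0.63 -1.06]
[[ 0.057 -0.998 -0.015]
 [-0.006 -0.016  1.   ]
 [-0.998 -0.057 -0.007]]
TIP [541.4 289.4  14.5]
shift [-185.3   -9.1   -0.7] rows@40: 4.6
ang 90.9 turn -0.011
to tool from world: dx dy dz -> [[0.057, -0.006, -0.998], [-0.998, -0.016, -0.057], [-0.015, 1.0, -0.007]]
```

View pics/w12.png

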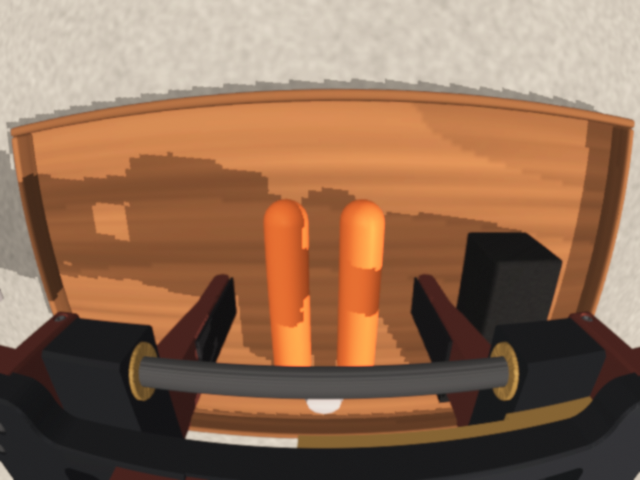

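The trainer now lies in the tray beside the wedge. Next is the lid: rise, turn the jaws to the box x direction and approach the handle.

Emit:
send_rows(
  rows=[
    [-20, 0, 0, 0],
    [-40, 0, 0, 0],
    [-40, 0, 0, 0.12],
    [-40, 0, 0, 0.12],
    [-40, 0, 0, 0.12],
    [-40, 0, 0, 0.12],
    [-40, 0, 0, 0.12],
    [-20, 0, 0, 0.12],
    [0, 0, 0, 0.12],
    [0, 0, 0, 0.12],
  ],
)

```text
t: 23.15
ee_pos: [525.3, 290.4, 272.8]
orientation: [-0.479, 1.473, 0.442]
ft_force: [-0.3, 0.2, 0.0]
width: 87.7
```

Emit:
send_rows(
  rows=[
    [0, 0, 0, 0.12],
    [0, 0, 0, 0.12],
    [0, 0, 0, 0.12],
    [0, 0, 0, 0.12],
    [0, 0, 0, 0.06],
  ],
)

```text
t: 23.57
ee_pos: [525.5, 290.6, 275.4]
orientation: [-0.025, 1.516, 0.014]
ft_force: [0.3, 0.8, -0.2]
width: 87.9
```

```bash
python3 -c "
from h import *
wait(3)
go(464,-165,290,5.5)"
```

```text
t 23.72 p [525.5 290.6 275.3] F [ 0.7  0.1 -0.1] w 87.6 q [ 0.5   0.28  1.64 -0.03  1.18  0.48]
[[ 0.055 -0.034  0.998]
 [-0.007  0.999  0.034]
 [-0.998 -0.008  0.055]]
TIP [523.6 290.8 308.7]
shift [  18.4 -453.4  -76. ] rows@40: 11.5
ang 2.0 turn -0.062
to tool from world: dx dy dz -> [[0.055, -0.007, -0.998], [-0.034, 0.999, -0.008], [0.998, 0.034, 0.055]]
```

Emit:
send_rows(
  rows=[
    [0, -39, -6, -0.006],
    [0, -39, -6, -0.006],
    [0, -39, -6, -0.006],
    [0, -39, -6, -0.006],
    [0, -39, -6, -0.006],
    [0, -39, -6, -0.006],
    [0, -39, -6, -0.006],
    [0, -39, -6, -0.006],
    [0, -39, -6, -0.006],
    [0, -39, -6, -0.006],
  ],
)

```text
t: 24.55
ee_pos: [493.8, -110.8, 275.0]
orientation: [-0.114, 1.511, 0.101]
ft_force: [1.2, 0.2, -0.7]
width: 87.8
```

```bash
python3 -c "
from h import *
wait(3)
go(464,-165,200,5.5)
d=shot('wrist','w13.png')"
```

```text
t 24.7 p [ 494.  -111.5  274.8] F [ 0.5 -0.2 -0.3] w 87.8 q [-0.25  0.12  1.84  0.01  1.13 -0.39]
[[ 0.057 -0.131  0.99 ]
 [-0.004  0.991  0.132]
 [-0.998 -0.012  0.056]]
TIP [ 492.1 -111.4  308.3]
shift [106.7 -48.2 -40.9] rows@40: 3.1
ang 7.6 turn 0.036
to tool from world: dx dy dz -> [[0.057, -0.004, -0.998], [-0.131, 0.991, -0.012], [0.99, 0.132, 0.056]]
```

View pics/w13.png

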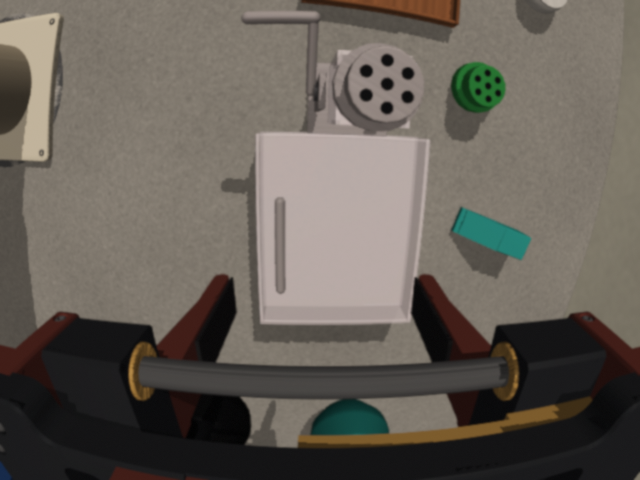

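The lid is clear. The handle runs from (280,199) to (281,293) in the wrist view, and the cap dome is at (387,84).

```bash
python3 -c "
from h import *
d=shot('wrist')
for n,u,v,z in [('hA',280,200,91),('hB',281,292,91),('cap',387,84,224),('crankA',246,17,147),('crankB',316,17,147),('boxFL',428,140,56),('boxNL',257,134,56),('boxFR',410,322,56),('boxNR',262,322,56)]: print(n,fonz(d,u,v,z).round(0)[:2])
"
```

```text
hA [ 461. -115.]
hB [ 472. -220.]
cap [525.   2.]
crankA [413.  56.]
crankB [473.  62.]
boxFL [619. -30.]
boxNL [426. -51.]
boxFR [ 646. -266.]
boxNR [ 452. -284.]
```

Emit:
send_rows(
  rows=[
    [35, -16, -14, 0.012],
    [35, -16, -14, 0.012],
    [35, -16, -13, 0.012],
  ],
)

```text
t: 25.05
ee_pos: [474.5, -158.5, 173.6]
orientation: [-0.096, 1.494, 0.078]
ft_force: [1.0, -0.6, -0.7]
width: 87.5
```

```bash
python3 -c "
from h import *
wait(3)
go(464,-165,79,5.5)"
```

```text
t 25.2 p [ 471.5 -157.8  171.6] F [-0.2  0.6  0.4] w 88.0 q [-0.36  0.23  1.97  0.03  0.88 -0.49]
[[ 0.067 -0.108  0.992]
 [-0.004  0.994  0.109]
 [-0.998 -0.011  0.066]]
TIP [ 469.3 -157.7  205.1]
shift [125.5  -5.3 -14.3] rows@40: 3.2
ang 6.3 turn 0.013
to tool from world: dx dy dz -> [[0.067, -0.004, -0.998], [-0.108, 0.994, -0.011], [0.992, 0.109, 0.066]]
```

Emit:
send_rows(
  rows=[
    [38, -3, -6, 0.01],
  ],
)

```text
t: 25.28
ee_pos: [475.2, -162.3, 139.6]
orientation: [-0.088, 1.49, 0.069]
ft_force: [1.7, -0.7, -0.5]
width: 87.7
```

```bash
python3 -c "
from h import *
wait(3)"
```

Emit:
send_rows(
  rows=[
    [38, -3, -5, 0],
  ],
)

```text
t: 25.52
ee_pos: [472.8, -164.6, 101.9]
orientation: [-0.089, 1.493, 0.072]
ft_force: [2.6, -0.9, -0.1]
width: 88.1
```

```bash
python3 -c "
from h import *
wait(3)
go(465,-166,79,5.5)"
```

```text
t 25.67 p [ 465.7 -162.6   95.7] F [0.7 0.  1.2] w 87.6 q [-0.37  0.35  2.03  0.03  0.71 -0.5 ]
[[ 0.062 -0.102  0.993]
 [-0.001  0.995  0.102]
 [-0.998 -0.008  0.061]]
TIP [ 463.6 -162.5  129.1]
shift [50.1 -3.2 -2.1] rows@40: 1.3
ang 5.9 turn 0.006
to tool from world: dx dy dz -> [[0.062, -0.001, -0.998], [-0.102, 0.995, -0.008], [0.993, 0.102, 0.061]]
```

Emit:
send_rows(
  rows=[
    [38, -3, -2, 0.005],
  ],
)

```text
t: 25.75
ee_pos: [472.5, -167.3, 64.4]
orientation: [-0.084, 1.496, 0.069]
ft_force: [1.4, -0.5, 0.0]
width: 87.6
```

```bash
python3 -c "
from h import *
wait(3)
go(465,-166,79,5.5)"
```

```text
t 25.9 p [ 466.1 -165.2   58.3] F [-0.4 -0.3 -0.9] w 87.8 q [-0.38  0.42  2.04  0.04  0.63 -0.51]
[[ 0.059 -0.097  0.994]
 [-0.     0.995  0.097]
 [-0.998 -0.006  0.059]]
TIP [ 464.1 -165.2   91.7]
shift [12.7 -0.8  0.1] rows@40: 0.3
ang 5.6 turn 0.002
to tool from world: dx dy dz -> [[0.059, -0.0, -0.998], [-0.097, 0.995, -0.006], [0.994, 0.097, 0.059]]
```

Emit:
send_rows(
  rows=[
    [12, 0, 0, 0],
  ],
  fingers=0.3,
)

```text
t: 25.98
ee_pos: [469.1, -165.8, 49.5]
orientation: [-0.08, 1.506, 0.072]
ft_force: [0.9, -0.6, 0.1]
width: 84.1
```

```bash
python3 -c "
from h import *
wait(14)
go(465,-166,79,5.5);shot('wrist','w14.png')"
```

```text
t 26.68 p [ 466.7 -165.2   46.3] F [ 0.4 -0.   0.1] w 28.8 q [-0.38  0.44  2.04  0.04  0.6  -0.51]
[[ 0.059 -0.097  0.994]
 [-0.     0.995  0.097]
 [-0.998 -0.006  0.059]]
TIP [ 464.7 -165.2   79.8]
shift [ 0.8 -0.8  0.1] rows@40: 0.0
ang 5.6 turn 0.002
to tool from world: dx dy dz -> [[0.059, -0.0, -0.998], [-0.097, 0.995, -0.006], [0.994, 0.097, 0.059]]
```

View pics/w14.png

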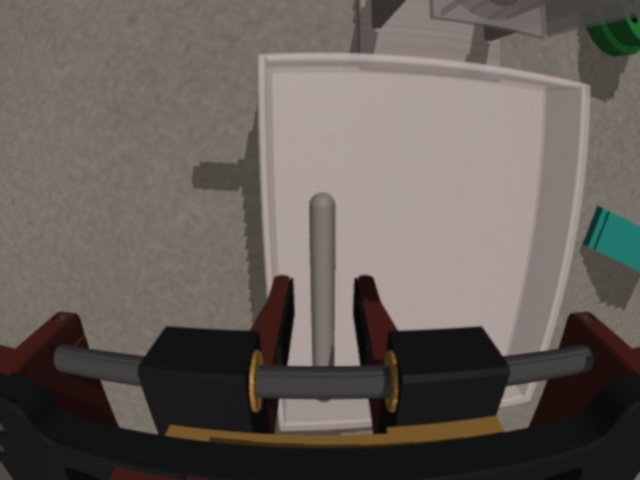

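Emit:
send_rows(
  rows=[
    [0, 0, 0, 0],
  ],
  fingers=0,
)

```text
t: 26.82
ee_pos: [466.7, -165.2, 46.2]
orientation: [-0.078, 1.51, 0.073]
ft_force: [0.0, 0.3, -0.4]
width: 22.9
```

```bash
cat >> h.py <<'E'
def arc(ths):
    # handle path relative to start, in box x / z, as tool-axis steps
    o,M=st();tip=o['ee_pos']-33.5*M[:,0]
    ph0=np.arctan2(38,170);R_=np.hypot(38,170);bx=np.array([np.cos(.096),np.sin(.096),0])
    p=lambda t:bx*(-R_*np.cos(ph0+t)+170)+np.array([0,0,R_*np.sin(ph0+t)-38])
    for a,b in zip(ths[:-1],ths[1:]): print(round(b,2),(M.T@(p(b)-p(a))).round(1))
E
python3 -c "
from h import *
wait(10)
arc(np.linspace(0,1.5,13))"
```

```text
t 27.32 p [ 466.4 -165.2   46.2] F [-2.2 -1.2  0.2] w 10.2 q [-0.38  0.44  2.04  0.04  0.6  -0.51]
[[ 0.059 -0.097  0.994]
 [-0.     0.995  0.097]
 [-0.998 -0.006  0.058]]
0.12 [-20.5  -0.1   7.3]
0.25 [-19.4  -0.1   9.8]
0.38 [-18.1  -0.1  12.1]
0.5 [-16.4  -0.1  14.3]
0.62 [-14.5  -0.1  16.2]
0.75 [-12.4  -0.1  17.9]
0.88 [-10.   -0.1  19.3]
1.0 [-7.6 -0.1 20.4]
1.12 [-5.  -0.1 21.2]
1.25 [-2.3 -0.  21.6]
1.38 [ 0.4 -0.  21.8]
1.5 [ 3.1 -0.  21.5]
```

Emit:
send_rows(
  rows=[
    [-20, 0, 7, 0],
    [-19, 0, 10, 0],
  ],
)

```text
t: 27.48
ee_pos: [479.0, -163.8, 83.6]
orientation: [-0.078, 1.515, 0.074]
ft_force: [-1.0, -4.4, -5.4]
width: 10.0
```

```bash
cat >> h.py <<'E'
def lidth():
    o,M=st();tip=o['ee_pos']-33.5*M[:,0]
    h0=np.array([464.6,-165.2]);bx=np.array([np.cos(.096),np.sin(.096)])
    X=(tip[:2]-h0)@bx-170; Z=tip[2]-79.7+38
    print('lid th by tip',round(np.arctan2(Z,-X)-np.arctan2(38,170),3),'R',round(np.hypot(X,Z),1),'lat',round((tip[:2]-h0)@[-bx[1],bx[0]],1))
    ph=np.arctan2(Z,-X)
    return o,M,ph
E
python3 -c "
from h import *
wait(3);lidth()"
```

```text
t 27.63 p [ 479.6 -163.8   84.8] F [-6.3 -3.5  3.9] w 9.8 q [-0.37  0.39  2.    0.03  0.7  -0.49]
[[ 0.056 -0.098  0.994]
 [-0.     0.995  0.098]
 [-0.998 -0.006  0.056]]
lid th by tip 0.234 R 174.5 lat 0.1
```

Emit:
send_rows(
  rows=[
    [-18, 0, 12, 0],
    [-17, 0, 15, 0],
    [-15, 0, 16, 0],
  ],
)

```text
t: 27.88
ee_pos: [513.6, -160.2, 134.2]
orientation: [-0.079, 1.525, 0.075]
ft_force: [1.3, -3.6, -9.7]
width: 10.0
```

```bash
python3 -c "
from h import *
wait(3);lidth();arc([.55,.67,.8,.92])"
```

```text
t 28.03 p [ 515.3 -160.1  135.7] F [-8.1 -3.2  9.7] w 10.3 q [-0.33  0.35  1.89  0.02  0.85 -0.44]
[[ 0.048 -0.099  0.994]
 [-0.001  0.995  0.099]
 [-0.999 -0.006  0.047]]
lid th by tip 0.593 R 175.5 lat 0.4
t 28.03 p [ 515.3 -160.1  135.7] F [-8.1 -3.2  9.7] w 10.3 q [-0.33  0.35  1.89  0.02  0.85 -0.44]
[[ 0.048 -0.099  0.994]
 [-0.001  0.995  0.099]
 [-0.999 -0.006  0.047]]
0.67 [-13.4  -0.1  16.1]
0.8 [-12.2  -0.1  19.1]
0.92 [-9.  -0.1 18.9]
```

Emit:
send_rows(
  rows=[
    [-13, 0, 16, 0],
    [-11, 0, 18, 0],
    [-9, 0, 19, 0],
  ],
)

```text
t: 28.28
ee_pos: [559.9, -155.5, 168.1]
orientation: [-0.079, 1.534, 0.075]
ft_force: [-3.6, -3.0, -2.4]
width: 10.0
```

```bash
python3 -c "
from h import *
wait(3);lidth();arc([.95,1.07,1.2,1.32,1.45,1.57])"
```

```text
t 28.43 p [ 563.2 -155.3  169.4] F [-3.1 -0.4 10. ] w 10.0 q [-0.3   0.37  1.77  0.01  0.96 -0.4 ]
[[ 0.043 -0.099  0.994]
 [-0.002  0.995  0.099]
 [-0.999 -0.006  0.042]]
lid th by tip 0.929 R 176.7 lat 0.6
t 28.43 p [ 563.2 -155.3  169.4] F [-3.1 -0.4 10. ] w 10.0 q [-0.3   0.37  1.77  0.01  0.96 -0.4 ]
[[ 0.043 -0.099  0.994]
 [-0.002  0.995  0.099]
 [-0.999 -0.006  0.042]]
1.07 [-6.1 -0.1 20. ]
1.2 [-3.9 -0.1 22.3]
1.32 [-1.  -0.1 20.9]
1.45 [ 1.7 -0.1 22.6]
1.57 [ 4.2 -0.1 20.5]
```

Emit:
send_rows(
  rows=[
    [-6, 0, 20, 0],
    [-3, 0, 22, 0],
    [-1, 0, 21, 0],
  ],
)

```text
t: 28.68
ee_pos: [619.6, -149.4, 183.4]
orientation: [-0.08, 1.534, 0.075]
ft_force: [-4.2, -1.2, 3.9]
width: 9.8
```

```bash
python3 -c "
from h import *
wait(3);lidth();s=shot('scene','s8.png')
cv2.imwrite('pics/s8.png',cv2.resize(s['img'][60:310,200:440,::-1],None,fx=3,fy=2.4,interpolation=3))"
```

```text
t 28.83 p [ 622.3 -149.3  183.5] F [1.7 0.6 9.6] w 9.8 q [-0.26  0.43  1.63  0.01  1.04 -0.36]
[[ 0.041 -0.1    0.994]
 [-0.002  0.995  0.1  ]
 [-0.999 -0.006  0.04 ]]
lid th by tip 1.278 R 175.7 lat 0.9
```

View pics/s8.png

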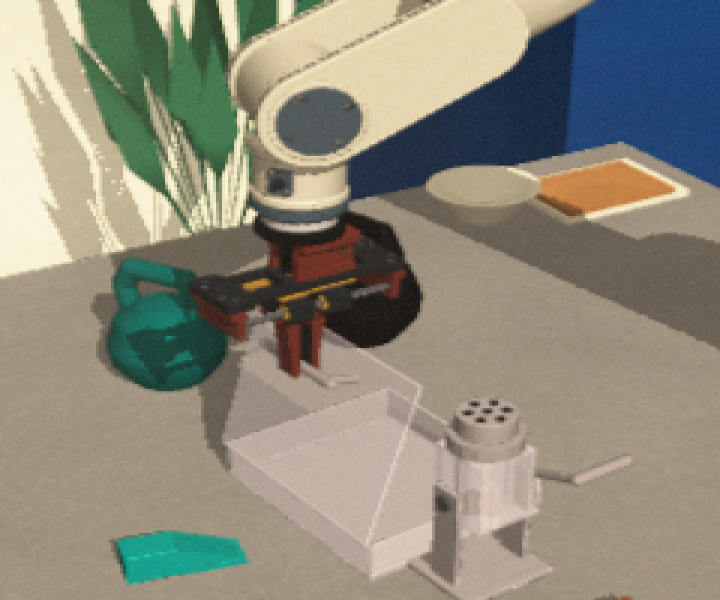

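The lid now stands about 1.25 rad open. I take it a bit further before letting go.

Emit:
send_rows(
  rows=[
    [1, 0, 21, 0],
    [2, 0, 22, 0],
    [5, 0, 21, 0],
  ],
)

```text
t: 29.13
ee_pos: [680.9, -143.4, 178.2]
orientation: [-0.08, 1.533, 0.075]
ft_force: [-4.4, -1.4, 2.0]
width: 9.9
```

```bash
python3 -c "
from h import *
wait(3);lidth()"
```

```text
t 29.28 p [ 682.7 -143.2  177.9] F [ 2.6 -1.   2. ] w 10.2 q [-0.23  0.52  1.5   0.01  1.08 -0.33]
[[ 0.04  -0.1    0.994]
 [-0.002  0.995  0.1  ]
 [-0.999 -0.006  0.04 ]]
lid th by tip 1.626 R 176.3 lat 1.2
```

Emit:
send_rows(
  rows=[
    [0, 0, 0, 0],
  ],
  fingers=0.28,
)

```text
t: 29.37
ee_pos: [682.0, -143.2, 177.5]
orientation: [-0.081, 1.529, 0.075]
ft_force: [0.1, -0.2, 0.3]
width: 14.6
```

```bash
python3 -c "
from h import *
wait(6);lidth();shot('wrist','w15.png')"
```

```text
t 29.67 p [ 682.  -143.3  177.8] F [-0.8 -0.3 -0.2] w 25.1 q [-0.23  0.52  1.5   0.01  1.08 -0.33]
[[ 0.04  -0.099  0.994]
 [-0.002  0.995  0.1  ]
 [-0.999 -0.006  0.039]]
lid th by tip 1.622 R 176.0 lat 1.2
```

Emit:
send_rows(
  rows=[
    [-20, 0, 0, 0],
    [-40, 0, 0, 0],
    [-40, 0, 0, 0],
  ],
)

```text
t: 29.97
ee_pos: [671.7, -141.9, 269.3]
orientation: [-0.076, 1.549, 0.079]
ft_force: [0.7, -0.2, 0.2]
width: 24.7
```

```bash
python3 -c "
from h import *
wait(3);shot('wrist','w15.png');s=shot('scene','s9.png')
cv2.imwrite('pics/s9.png',cv2.resize(s['img'][60:310,200:440,::-1],None,fx=3,fy=2.4,interpolation=3))
go(525,2,300)"
```

```text
t 30.22 p [ 672.8 -142.1  269.4] F [-0.4 -0.7  0.3] w 24.3 q [-0.23  0.43  1.42  0.01  1.26 -0.33]
[[ 0.024 -0.099  0.995]
 [ 0.002  0.995  0.099]
 [-1.    -0.     0.024]]
TIP [ 671.9 -142.2  302.9]
shift [  -0.3  158.1 -131.9] rows@40: 5.1
ang 5.7 to tool from world: dx dy dz -> [[0.024, 0.002, -1.0], [-0.099, 0.995, -0.0], [0.995, 0.099, 0.024]]
```

View pics/s9.png

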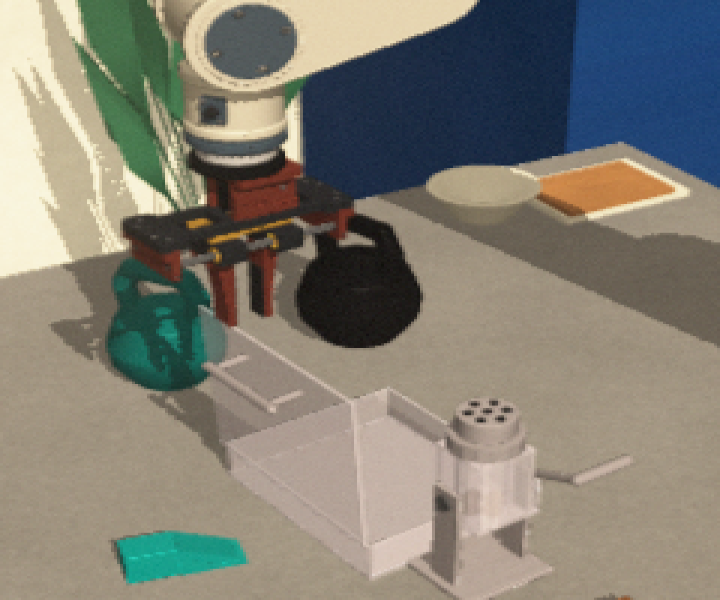

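View pics/w15.png

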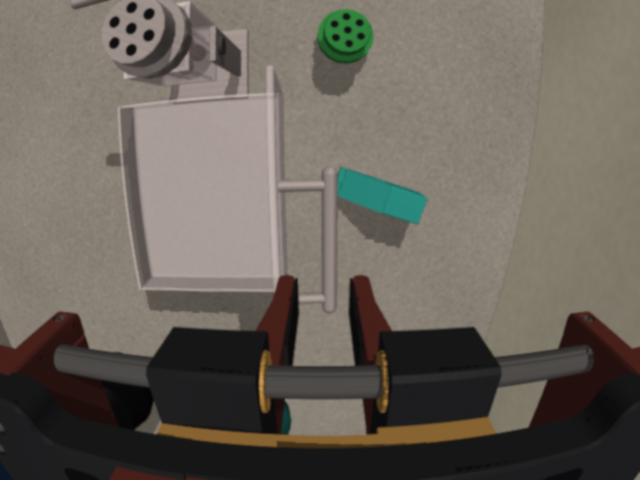

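The lid stands open at about 1.6 rad and is free of the gripper. Now I go to the cap.

Emit:
send_rows(
  rows=[
    [0, 31, -26, 0],
    [0, 31, -26, 0],
    [0, 31, -26, 0],
    [0, 31, -26, 0],
    [0, 31, -26, 0],
    [0, 0, 0, 0.12],
    [0, 0, 0, 0.12],
    [0, 0, 0, 0.12],
    [0, 0, 0, 0.12],
    [0, 0, 0, 0.12],
  ],
  fingers=1,
)

```text
t: 31.05
ee_pos: [508.5, 4.0, 245.3]
orientation: [0.412, 1.544, -0.41]
ft_force: [0.4, -0.5, 0.9]
width: 86.2
```

Emit:
send_rows(
  rows=[
    [0, 0, 0, 0.12],
    [0, 0, 0, 0.12],
    [0, 0, 0, 0.12],
  ],
)

```text
t: 31.3
ee_pos: [504.1, 4.4, 239.6]
orientation: [0.699, 1.476, -0.708]
ft_force: [-0.1, -0.0, -0.3]
width: 87.7
```

```bash
python3 -c "
from h import *
wait(3);shot('wrist','w16.png')
go(525,2,260,-50)"
```

```text
t 31.5 p [504.8   4.3 240.5] F [ 0.7 -0.4 -0.2] w 87.9 q [-0.02  0.19  1.83  0.    1.14  0.87]
[[-0.02   0.776  0.63 ]
 [ 0.004  0.63  -0.776]
 [-1.    -0.013 -0.016]]
TIP [505.5   4.2 273.9]
shift [13.5 14.  14.2] rows@40: 0.6
ang -50.9 turn -0.016
to tool from world: dx dy dz -> [[-0.02, 0.004, -1.0], [0.776, 0.63, -0.013], [0.63, -0.776, -0.016]]
```

View pics/w16.png

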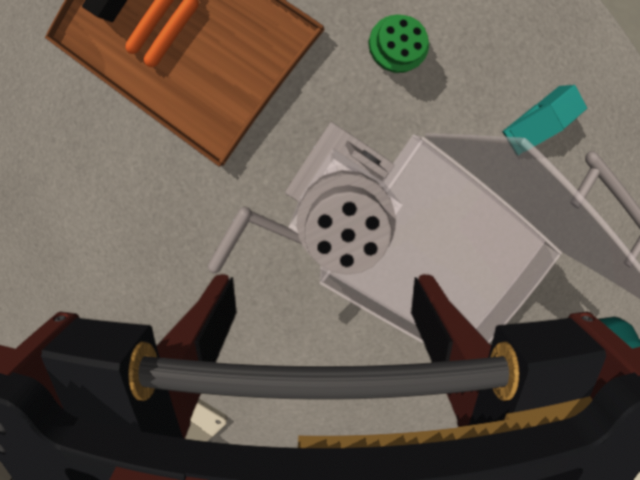

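The central hole is at (348,235) and the dome spans about (303–395, 193–272).

```bash
python3 -c "
from h import *
d=shot('wrist');D=d['depth'];T=d['world_from_camera']
def P(u,v):
    o_,r=fray(d,u,v); c=T[:3,:3].T@r; return o_+r*D[v,u]/c[2]
for p in [(348,222),(337,228),(360,230),(345,250),(330,240),(365,262),(310,190)]: print(P(*p).round(1))
pts=np.array([P(u,v) for u in range(290,410,1) for v in range(160,285)])
a=pts[(pts[:,2]>215)&(pts[:,2]<232)];print(len(a),a.min(0),a.max(0),np.median(a[:,2]))
c,r=cv2.minEnclosingCircle(a[:,:2].astype(np.float32));print('dome',c,r)
b=pts[(pts[:,2]>188)&(pts[:,2]<206)];c,r=cv2.minEnclosingCircle(b[:,:2].astype(np.float32));print('ledge',len(b),c,r,np.median(b[:,2]))
print(fonz(d,348,235,222))
t=shot('top')
q=np.array([pt(t,u,v) for u in range(262,310) for v in range(218,262)]);a=q[(q[:,2]>212)&(q[:,2]<232)];print(len(a),cv2.minEnclosingCircle(a[:,:2].astype(np.float32)) if len(a) else '')
t=shot('scene')
q=np.array([pt(t,u,v) for u in range(340,385) for v in range(215,260)]);a=q[(q[:,2]>217)&(q[:,2]<232)&(q[:,0]<620)];print(len(a),cv2.minEnclosingCircle(a[:,:2].astype(np.float32)) if len(a) else '')
"
```

```text
[532.9   6.5 220.6]
[525.7   9.1 220.4]
[533.6  -2.5 219.9]
[517.9  -3.8 220. ]
[516.8   7.2 218.8]
[519.9 -18.6 220.3]
[529.1  34.3 196.1]
5673 [499.33894379 -25.09739421 215.02742575] [553.06819717  28.36680885 222.277165  ] 219.71616108217913
dome (526.3463134765625, 1.6006518602371216) 27.01414680480957
ledge 1944 (526.5402221679688, 1.798210620880127) 33.967952728271484 195.67663750889673
[526.94310367   1.55138502 222.        ]
6 ((504.1563720703125, -10.0611572265625), 4.627779006958008)
238 ((526.1641845703125, 2.780494213104248), 28.975191116333008)
```

Emit:
send_rows(
  rows=[
    [25, 14, 14, 0],
  ],
)

```text
t: 31.73
ee_pos: [525.7, 2.5, 219.5]
orientation: [0.694, 1.471, -0.696]
ft_force: [1.7, -0.7, 0.3]
width: 87.8
```

```bash
python3 -c "
from h import *
wait(4)
go(526.4,1.8,199,-50)"
```

```text
t 31.93 p [524.    2.3 215.4] F [ 0.1 -0.1  0.3] w 87.7 q [-0.02  0.25  1.81  0.    1.1   0.87]
[[-0.021  0.777  0.629]
 [ 0.005  0.63  -0.777]
 [-1.    -0.013 -0.017]]
TIP [524.7   2.2 248.9]
shift [49.8  1.8  2.2] rows@40: 1.2
ang -51.0 turn -0.017
to tool from world: dx dy dz -> [[-0.021, 0.005, -1.0], [0.777, 0.63, -0.013], [0.629, -0.777, -0.017]]
```

Emit:
send_rows(
  rows=[
    [34, 1.5, 2, 0],
  ],
)

```text
t: 32.02
ee_pos: [529.9, 1.9, 186.9]
orientation: [0.695, 1.468, -0.695]
ft_force: [2.2, -0.0, 0.5]
width: 87.6
```

```bash
python3 -c "
from h import *
wait(4)
go(526.4,1.8,199,-50)"
```

```text
t 32.22 p [525.    1.9 182. ] F [-0.5 -0.5  0.7] w 87.9 q [-0.02  0.3   1.84  0.    1.03  0.87]
[[-0.022  0.777  0.63 ]
 [ 0.005  0.63  -0.777]
 [-1.    -0.014 -0.018]]
TIP [525.7   1.8 215.5]
shift [16.4  0.8  0.7] rows@40: 0.4
ang -51.0 turn -0.017
to tool from world: dx dy dz -> [[-0.022, 0.005, -1.0], [0.777, 0.63, -0.014], [0.63, -0.777, -0.018]]
```

Emit:
send_rows(
  rows=[
    [15, 0.5, 0.5, 0],
  ],
)

```text
t: 32.3
ee_pos: [527.7, 1.9, 170.6]
orientation: [0.693, 1.474, -0.698]
ft_force: [0.6, 0.2, 0.3]
width: 87.9
```

```bash
python3 -c "
from h import *
wait(4)
go(526.4,1.8,199,-50);shot('wrist','w17.png')"
```

```text
t 32.5 p [525.7   2.  168.3] F [ 0.6 -0.   0.5] w 87.9 q [-0.02  0.32  1.85  0.    1.    0.87]
[[-0.021  0.777  0.63 ]
 [ 0.005  0.63  -0.777]
 [-1.    -0.014 -0.017]]
TIP [526.4   1.8 201.8]
shift [2.8 0.1 0.1] rows@40: 0.1
ang -51.0 turn -0.017
to tool from world: dx dy dz -> [[-0.021, 0.005, -1.0], [0.777, 0.63, -0.014], [0.63, -0.777, -0.017]]
```

View pics/w17.png

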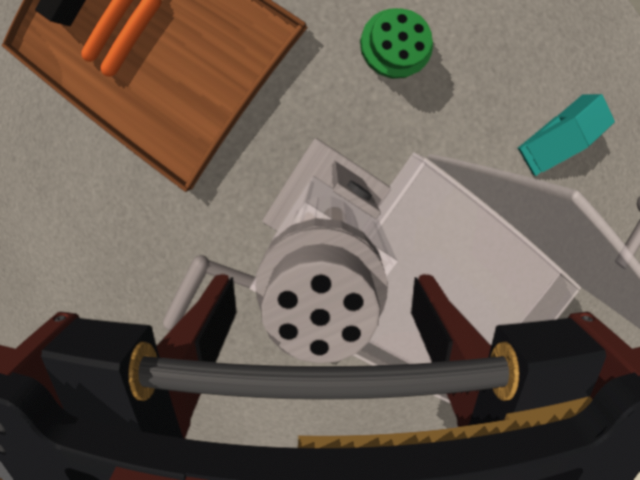

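Emit:
send_rows(
  rows=[
    [1, 0, 0, 0],
  ],
  fingers=0,
)

```text
t: 32.63
ee_pos: [526.4, 1.9, 168.6]
orientation: [0.693, 1.476, -0.699]
ft_force: [-0.4, 0.5, -0.4]
width: 83.9
```

```bash
python3 -c "
from h import *
wait(13)
go(526.4,1.8,199,52)"
```

```text
t 33.28 p [525.7   2.  167.4] F [-1.8  1.7  3. ] w 53.3 q [-0.02  0.32  1.85  0.01  0.99  0.87]
[[-0.021  0.777  0.63 ]
 [ 0.005  0.63  -0.777]
 [-1.    -0.013 -0.017]]
TIP [526.4   1.8 200.9]
shift [ 1.9 -0.   0. ] rows@40: 0.0
ang -51.0 turn -1.797
to tool from world: dx dy dz -> [[-0.021, 0.005, -1.0], [0.777, 0.63, -0.013], [0.63, -0.777, -0.017]]
```

Emit:
send_rows(
  rows=[
    [0, 0, 0, -0.1],
    [0, 0, 0, -0.1],
    [0, 0, 0, -0.1],
    [0, 0, 0, -0.1],
  ],
)

```text
t: 33.62
ee_pos: [525.5, 1.7, 167.5]
orientation: [0.373, 1.56, -0.375]
ft_force: [-1.0, -0.4, 2.1]
width: 53.1
```

```bash
python3 -c "
from h import *
wait(4)
go(526.4,1.8,201,49)"
```

```text
t 33.82 p [525.7   1.8 167.5] F [0.7 0.9 1.3] w 54.0 q [-0.02  0.32  1.85  0.    0.99  0.46]
[[-0.021  0.465  0.885]
 [ 0.004  0.885 -0.465]
 [-1.    -0.006 -0.021]]
TIP [526.4   1.7 201. ]
shift [ 0.   0.1 -0.1] rows@40: 0.0
ang -27.7 turn -1.339
to tool from world: dx dy dz -> [[-0.021, 0.004, -1.0], [0.465, 0.885, -0.006], [0.885, -0.465, -0.021]]
```

Emit:
send_rows(
  rows=[
    [0, 0, 0, -0.1],
    [0, 0, 0, -0.1],
    [0, 0, 0, -0.1],
    [0, 0, 0, -0.1],
    [0, 0, 0, -0.1],
    [0, 0, 0, -0.1],
    [0, 0, 0, -0.1],
    [0, 0, 0, -0.1],
  ],
)

```text
t: 34.48
ee_pos: [524.6, 1.5, 167.8]
orientation: [-0.25, 1.578, 0.262]
ft_force: [-1.1, -0.5, 1.4]
width: 53.6
```

Emit:
send_rows(
  rows=[
    [0, 0, 0, -0.1],
    [0, 0, 0, -0.1],
    [0, 0, 0, -0.1],
    [0, 0, 0, -0.1],
    [0, 0, 0, -0.1],
  ],
)

```text
t: 34.9
ee_pos: [524.7, 1.2, 168.1]
orientation: [-0.643, 1.491, 0.663]
ft_force: [-1.0, 0.5, 2.0]
width: 53.4
```

```bash
python3 -c "
from h import *
wait(4)
go(526.4,1.8,201,49);shot('wrist','w18.png')"
```

```text
t 35.1 p [524.7   1.3 168.1] F [0.6 1.3 0.9] w 53.5 q [-0.02  0.32  1.85  0.    1.   -0.85]
[[-0.023 -0.736  0.677]
 [ 0.003  0.677  0.736]
 [-1.     0.019 -0.013]]
TIP [525.5   1.2 201.6]
shift [ 0.5 -0.3  1.1] rows@40: 0.0
ang 47.4 turn -0.028
to tool from world: dx dy dz -> [[-0.023, 0.003, -1.0], [-0.736, 0.677, 0.019], [0.677, 0.736, -0.013]]
```

View pics/w18.png

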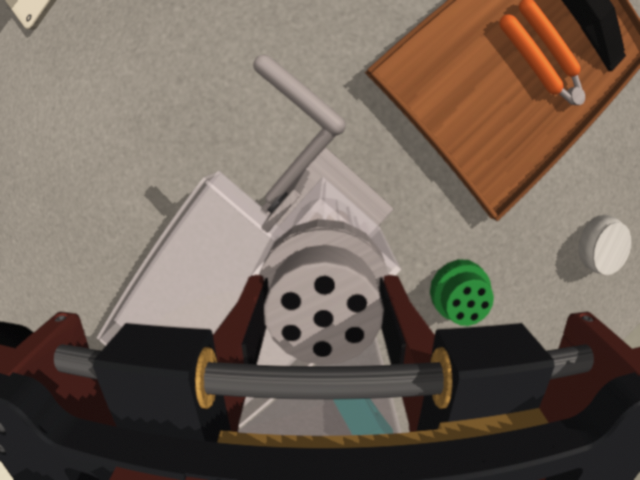

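The cap turned with the gripper by about 98°: the hole pattern in the hand is unchanged. I lift straight up.

Emit:
send_rows(
  rows=[
    [-20, 0, 0, 0],
  ],
)

```text
t: 35.23
ee_pos: [522.6, 1.4, 185.1]
orientation: [-0.634, 1.499, 0.659]
ft_force: [-0.7, -0.1, -2.0]
width: 53.4
```

```bash
python3 -c "
from h import *
wait(4)
st();s=shot('scene')
cv2.imwrite('pics/s10.png',cv2.resize(s['img'][140:310,290:440,::-1],None,fx=4,fy=3.5,interpolation=3))"
```

```text
t 35.43 p [525.3   1.1 188. ] F [-0.3  0.  -1.3] w 54.0 q [-0.02  0.29  1.83  0.    1.04 -0.85]
[[-0.022 -0.736  0.677]
 [ 0.003  0.677  0.736]
 [-1.     0.019 -0.013]]
```

View pics/s10.png

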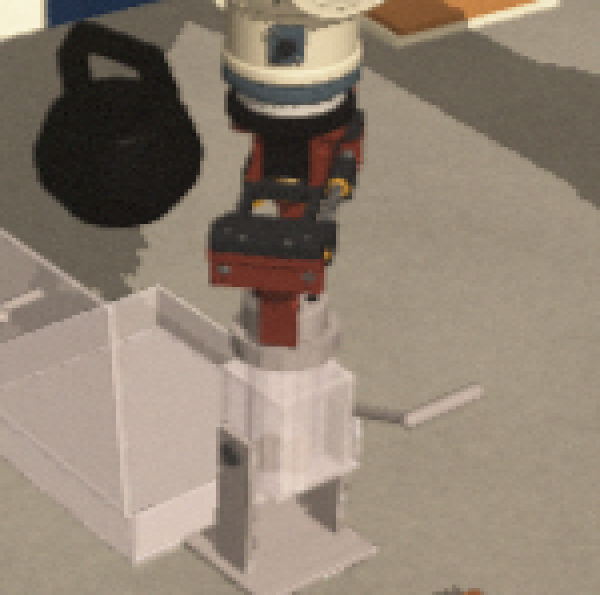

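Emit:
send_rows(
  rows=[
    [-20, 0, 0, 0],
    [-35, 0, 0, 0],
    [-35, 0, 0, 0],
  ],
)

```text
t: 35.73
ee_pos: [520.1, 0.7, 269.4]
orientation: [-0.631, 1.513, 0.664]
ft_force: [0.3, -0.3, -0.3]
width: 53.4
```

```bash
python3 -c "
from h import *
wait(4)
go(542,188,290,49)"
```

```text
t 35.93 p [521.8   0.7 270.1] F [ 0.  -0.9 -1.4] w 53.1 q [-0.02  0.2   1.75  0.    1.23 -0.85]
[[-0.039 -0.734  0.678]
 [ 0.003  0.679  0.734]
 [-0.999  0.031 -0.024]]
TIP [523.    0.6 303.5]
shift [ 13.4 112.8 150.8] rows@40: 4.7
ang 47.3 turn -0.03
to tool from world: dx dy dz -> [[-0.039, 0.003, -0.999], [-0.734, 0.679, 0.031], [0.678, 0.734, -0.024]]
```

Emit:
send_rows(
  rows=[
    [0, 19, 25, 0],
    [0, 23, 30, 0],
    [0, 23, 30, 0],
    [0, 23, 30, 0],
    [0, 18, 25, 0],
  ],
)

```text
t: 36.35
ee_pos: [534.2, 174.3, 258.7]
orientation: [-0.622, 1.527, 0.655]
ft_force: [0.4, -0.1, -0.4]
width: 53.5
```

```bash
python3 -c "
from h import *
wait(4)
go(542,188,28,49);shot('wrist','w19.png')"
```

```text
t 36.55 p [534.3 172.6 258.9] F [-0.1 -0.2 -0.8] w 53.5 q [ 0.28  0.28  1.67  0.01  1.24 -0.54]
[[-0.054 -0.726  0.686]
 [-0.002  0.687  0.727]
 [-0.999  0.038 -0.039]]
TIP [536.1 172.7 292.4]
shift [263.6  -3.7  25.3] rows@40: 6.6
ang 46.7 turn -0.041
to tool from world: dx dy dz -> [[-0.054, -0.002, -0.999], [-0.726, 0.687, 0.038], [0.686, 0.727, -0.039]]
```

View pics/w19.png

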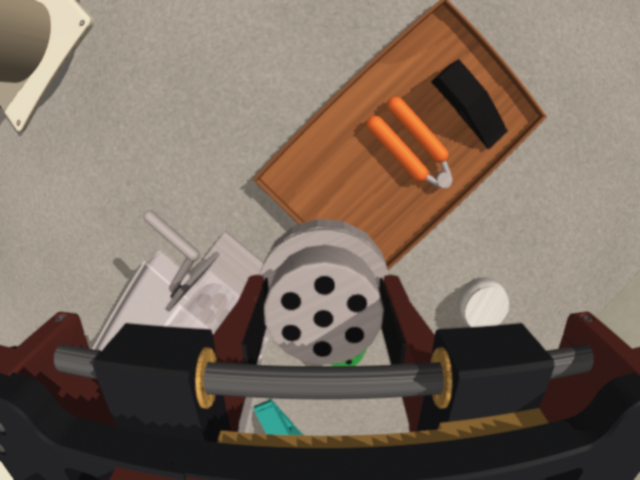

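Emit:
send_rows(
  rows=[
    [20, 0, 12, 0],
    [40, -1, 12, 0],
    [40, -1, 0, 0],
    [40, -1, 0, 0],
    [40, 0, 0, 0],
  ],
)

```text
t: 37.02
ee_pos: [552.7, 182.2, 81.3]
orientation: [-0.618, 1.508, 0.643]
ft_force: [0.1, 0.5, -1.2]
width: 54.0
```

```bash
python3 -c "
from h import *
wait(4)
go(542,188,29,49)"
```

```text
t 37.22 p [552.1 182.6  82.8] F [ 1.   0.7 -0.3] w 53.6 q [ 0.29  0.52  1.77  0.02  0.89 -0.52]
[[-0.037 -0.72   0.693]
 [ 0.002  0.694  0.72 ]
 [-0.999  0.028 -0.024]]
TIP [553.3 182.6 116.3]
shift [87.7  9.5 -1.8] rows@40: 2.2
ang 46.1 turn -0.051
to tool from world: dx dy dz -> [[-0.037, 0.002, -0.999], [-0.72, 0.694, 0.028], [0.693, 0.72, -0.024]]
```

Emit:
send_rows(
  rows=[
    [38, 5, -1, 0],
  ],
)

```text
t: 37.3
ee_pos: [554.7, 186.9, 52.9]
orientation: [-0.617, 1.495, 0.641]
ft_force: [3.0, 1.0, -0.9]
width: 53.5
```

```bash
python3 -c "
from h import *
wait(4)
go(542,188,29,49)"
```

```text
t 37.5 p [547.4 185.5  47.2] F [ 1.1 -0.5 -0.3] w 53.8 q [ 0.3   0.56  1.79  0.02  0.82 -0.52]
[[-0.035 -0.72   0.693]
 [ 0.002  0.694  0.72 ]
 [-0.999  0.027 -0.023]]
TIP [548.6 185.4  80.7]
shift [51.9  5.2 -1.5] rows@40: 1.3
ang 46.1 turn -0.051
to tool from world: dx dy dz -> [[-0.035, 0.002, -0.999], [-0.72, 0.694, 0.027], [0.693, 0.72, -0.023]]
```

Emit:
send_rows(
  rows=[
    [38, 5, -1, 0],
  ],
)

```text
t: 37.58
ee_pos: [549.9, 190.2, 17.3]
orientation: [-0.618, 1.494, 0.641]
ft_force: [2.9, -0.2, -0.9]
width: 53.6
```

```bash
python3 -c "
from h import *
wait(4)
go(542,188,28,49)"
```

```text
t 37.78 p [542.4 188.4  11.2] F [ 0.4 -0.1 -1.1] w 53.7 q [ 0.31  0.62  1.81  0.02  0.75 -0.51]
[[-0.035 -0.72   0.693]
 [ 0.003  0.693  0.72 ]
 [-0.999  0.027 -0.022]]
TIP [543.6 188.3  44.6]
shift [16.7  0.5 -1. ] rows@40: 0.4
ang 46.1 turn -0.05
to tool from world: dx dy dz -> [[-0.035, 0.003, -0.999], [-0.72, 0.693, 0.027], [0.693, 0.72, -0.022]]
```

Emit:
send_rows(
  rows=[
    [15, 0, 0, 0],
  ],
)

```text
t: 37.87
ee_pos: [545.5, 189.4, 0.0]
orientation: [-0.619, 1.502, 0.643]
ft_force: [1.6, 0.2, -1.6]
width: 53.6
```

```bash
python3 -c "
from h import *
wait(4)
go(542,188,28,49)"
```

```text
t 38.07 p [542.3 188.5  -3.3] F [-0.2 -0.3 -0.7] w 53.3 q [ 0.31  0.64  1.81  0.02  0.72 -0.51]
[[-0.034 -0.72   0.693]
 [ 0.003  0.694  0.72 ]
 [-0.999  0.026 -0.022]]
TIP [543.4 188.4  30.2]
shift [ 2.2  0.7 -1.2] rows@40: 0.1
ang 46.1 turn -0.051
to tool from world: dx dy dz -> [[-0.034, 0.003, -0.999], [-0.72, 0.694, 0.026], [0.693, 0.72, -0.022]]
```

Emit:
send_rows(
  rows=[
    [1, 0, 0, 0],
  ],
  fingers=1,
)

```text
t: 38.15
ee_pos: [542.7, 188.6, -3.7]
orientation: [-0.618, 1.508, 0.644]
ft_force: [0.1, 0.1, -0.3]
width: 57.0
```

```bash
python3 -c "
from h import *
wait(10)
go(542,188,28,49);shot('wrist','w20.png')"
```

```text
t 38.65 p [542.2 188.5  -4.3] F [-0.1  0.3  0.8] w 87.8 q [ 0.31  0.64  1.81  0.02  0.72 -0.51]
[[-0.034 -0.72   0.693]
 [ 0.003  0.693  0.721]
 [-0.999  0.026 -0.022]]
TIP [543.3 188.4  29.2]
shift [ 1.2  0.7 -1.2] rows@40: 0.0
ang 46.1 turn -0.05
to tool from world: dx dy dz -> [[-0.034, 0.003, -0.999], [-0.72, 0.693, 0.026], [0.693, 0.721, -0.022]]
```

Emit:
send_rows(
  rows=[
    [-20, 0, 0, 0],
    [-40, 0, 0, 0],
    [-40, 0, 0, 0],
    [-40, 0, 0, 0],
    [-40, 0, 0, 0],
    [-40, 0, 0, 0],
    [-20, 0, 0, 0],
  ],
)

```text
t: 39.28
ee_pos: [545.9, 186.3, 238.7]
orientation: [-0.619, 1.525, 0.647]
ft_force: [2.0, 0.7, 0.3]
width: 88.0
```

```bash
python3 -c "
from h import *
wait(4)
go(443,57,300,95.5);shot('wrist','w21.png')"
```

```text
t 39.48 p [543.9 185.7 233.5] F [ 0.6 -1.  -1. ] w 87.7 q [ 0.3   0.33  1.66  0.01  1.2  -0.51]
[[-0.055 -0.719  0.692]
 [-0.004  0.694  0.72 ]
 [-0.998  0.037 -0.041]]
TIP [545.7 185.9 266.9]
shift [ -26.8  -14.3 -165.3] rows@40: 4.2
ang 46.1 turn -0.862
to tool from world: dx dy dz -> [[-0.055, -0.004, -0.998], [-0.719, 0.694, 0.037], [0.692, 0.72, -0.041]]
```

View pics/w21.png

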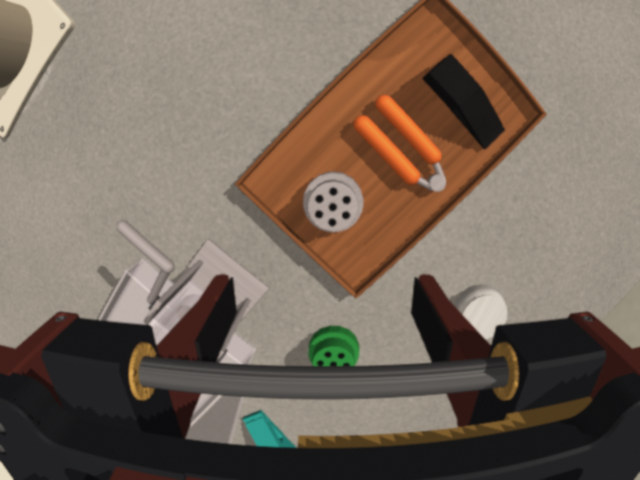

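The cap lies flat in the tray, holes up, at (333,202) in the wrist view. Now the crank.

Emit:
send_rows(
  rows=[
    [0, -3, -38, 0],
    [0, -3, -38, 0],
    [0, -3, -38, 0],
    [0, -3, -36, 0],
    [0, 0, 0, -0.123],
    [0, 0, 0, -0.123],
    [0, 0, 0, -0.123],
    [0, 0, 0, -0.123],
    [0, 0, 0, -0.123],
    [0, 0, 0, -0.123],
  ],
)

```text
t: 40.37
ee_pos: [427.2, 62.3, 216.4]
orientation: [-1.161, 1.296, 1.269]
ft_force: [-0.8, 0.4, 0.0]
width: 88.1
```

Emit:
send_rows(
  rows=[
    [0, 0, 0, -0.12],
  ],
)

```text
t: 40.45
ee_pos: [425.5, 62.0, 214.3]
orientation: [-1.246, 1.235, 1.37]
ft_force: [0.2, -0.1, -0.5]
width: 88.0
```

```bash
python3 -c "
from h import *
wait(4)
go(436,57,230,95.5);shot('wrist','w22.png')"
```

```text
t 40.65 p [426.3  62.2 215.2] F [-0.1  0.6 -0.4] w 87.6 q [ 0.12  0.16  1.95  0.    1.14 -1.56]
[[-0.103 -0.989 -0.104]
 [-0.011 -0.104  0.995]
 [-0.995  0.103 -0.   ]]
TIP [429.8  62.5 248.5]
shift [17.8 -7.5 -6.2] rows@40: 0.5
ang 96.0 turn 0.009
to tool from world: dx dy dz -> [[-0.103, -0.011, -0.995], [-0.989, -0.104, 0.103], [-0.104, 0.995, -0.0]]
```

View pics/w22.png

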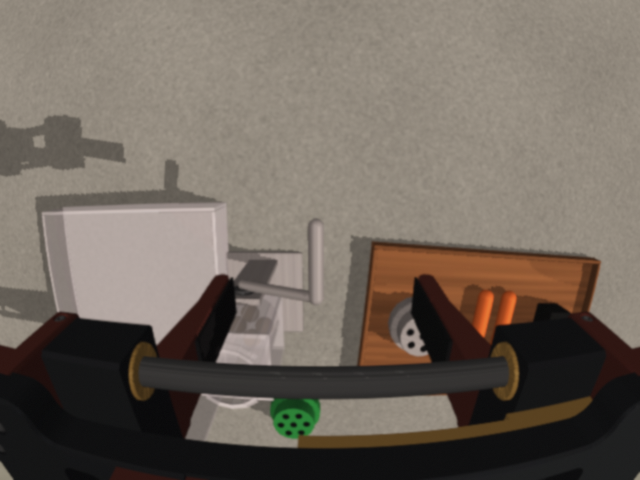

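The crank grip is at (316,222)–(316,300), ahead of the open fingers.

```bash
python3 -c "
from h import *
d=shot('wrist')
print(fonz(d,316,223,147).round(0),fonz(d,316,298,147).round(0))"
```

```text
[413.  55. 147.] [472.  61. 147.]
```

Emit:
send_rows(
  rows=[
    [25, -4, -3, 0],
    [35, -4, -3, 0],
    [15, 0, 0, 0],
  ],
)

```text
t: 41.0
ee_pos: [432.5, 56.8, 141.9]
orientation: [-1.242, 1.232, 1.347]
ft_force: [-0.4, -0.3, -0.5]
width: 88.0
```

```bash
python3 -c "
from h import *
wait(4)
go(437,58,136,95.5)"
```

```text
t 41.2 p [433.6  57.2 144.6] F [ 0.  -0.7  1. ] w 88.0 q [ 0.1   0.26  2.01 -0.    0.97 -1.57]
[[-0.089 -0.991 -0.1  ]
 [-0.01  -0.1    0.995]
 [-0.996  0.089 -0.001]]
TIP [436.6  57.5 178. ]
shift [41.8 -4.2  0.5] rows@40: 1.1
ang 95.8 turn 0.005
to tool from world: dx dy dz -> [[-0.089, -0.01, -0.996], [-0.991, -0.1, 0.089], [-0.1, 0.995, -0.001]]
```

Emit:
send_rows(
  rows=[
    [30, -4, 0, 0],
  ],
)

```text
t: 41.28
ee_pos: [439.6, 57.9, 118.7]
orientation: [-1.248, 1.222, 1.339]
ft_force: [1.5, 0.7, -0.1]
width: 87.4
```

```bash
python3 -c "
from h import *
wait(3)"
```

Emit:
send_rows(
  rows=[
    [11, 0, 0, 0],
  ],
  fingers=0,
)

```text
t: 41.52
ee_pos: [435.5, 57.5, 105.8]
orientation: [-1.244, 1.228, 1.345]
ft_force: [0.6, 0.1, 0.2]
width: 84.0
```

```bash
python3 -c "
from h import *
wait(22)
go(437,58,136,95.5);shot('wrist','w23.png')"
```

```text
t 42.62 p [433.4  57.  103.6] F [ 0.6 -2.2 -0.1] w 11.4 q [ 0.1   0.33  2.03 -0.    0.87 -1.57]
[[-0.091 -0.991 -0.1  ]
 [-0.01  -0.1    0.995]
 [-0.996  0.091 -0.001]]
TIP [436.5  57.3 137. ]
shift [ 0.9 -0.7  0.6] rows@40: 0.0
ang 95.8 turn 0.004
to tool from world: dx dy dz -> [[-0.091, -0.01, -0.996], [-0.991, -0.1, 0.091], [-0.1, 0.995, -0.001]]
```

View pics/w23.png

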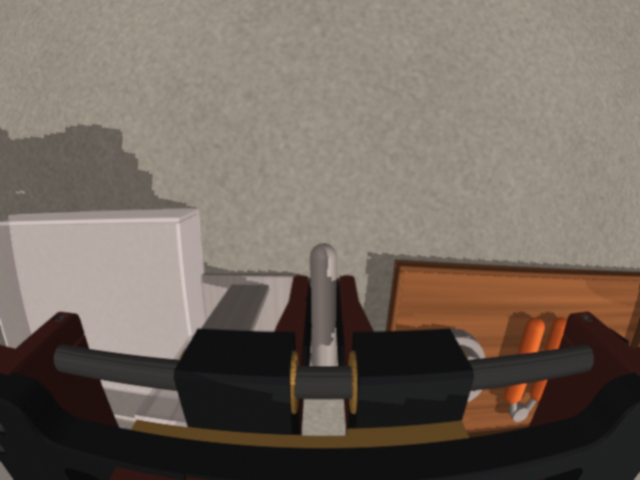

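```bash
cat >> h.py <<'E'
def crank(tip_list=None,n=6,dphi=-0.2):
    o,M=st();tip=o['ee_pos']-33.5*M[:,0]
    t0=np.array([436.5,57.3,137.0]);by=np.array([-np.sin(.096),np.cos(.096),0]);bx=np.array([np.cos(.096),np.sin(.096),0])
    d=tip-t0;Y=70*np.sin(1.15)+d@by;Z=70*np.cos(1.15)+d[2]
    ph=np.arctan2(Y,Z);print('TIP',tip.round(1),'phi',round(ph,3),'tip angle',round(1.15-ph,3),'R',round(np.hypot(Y,Z),1),'along',round(d@bx,1))
    p=lambda a:by*70*np.sin(a)+np.array([0,0,70*np.cos(a)])
    pos=by*Y+np.array([0,0,Z])+bx*(d@bx)
    for k in range(1,n+1):
        q=p(ph+dphi*k);print(round(ph+dphi*k,2),(M.T@(q-pos)).round(1));pos=q
E
python3 -c "
from h import *
crank(n=10)"
```

```text
t 42.67 p [433.4  57.  103.6] F [ 0.1 -2.4 -0.3] w 11.3 q [ 0.1   0.33  2.03 -0.    0.87 -1.57]
[[-0.091 -0.991 -0.1  ]
 [-0.01  -0.1    0.995]
 [-0.996  0.091 -0.001]]
TIP [436.5  57.3 137. ] phi 1.151 tip angle -0.001 R 70.0 along -0.0
0.95 [-12.1   1.1  -7. ]
0.75 [-10.4   1.   -9.2]
0.55 [ -8.4   0.8 -11.1]
0.35 [ -6.    0.6 -12.6]
0.15 [ -3.4   0.4 -13.5]
-0.05 [ -0.7   0.1 -14. ]
-0.25 [  2.1  -0.1 -13.8]
-0.45 [  4.8  -0.4 -13.1]
-0.65 [  7.3  -0.6 -11.9]
-0.85 [  9.5  -0.8 -10.2]
```

Emit:
send_rows(
  rows=[
    [-12, 1, -7, 0],
    [-10.5, 1, -9, 0],
  ],
)

```text
t: 42.83
ee_pos: [434.6, 43.9, 125.0]
orientation: [-1.237, 1.23, 1.351]
ft_force: [1.5, 6.7, -3.9]
width: 11.1
```

```bash
python3 -c "
from h import *
wait(3)
crank(n=4)"
```

```text
t 42.98 p [434.8  43.2 125.8] F [-2.7  5.7 10.6] w 11.0 q [ 0.07  0.29  2.02  0.    0.92 -1.6 ]
[[-0.091 -0.991 -0.098]
 [-0.006 -0.098  0.995]
 [-0.996  0.092  0.003]]
TIP [437.9  43.4 159.2] phi 0.777 tip angle 0.373 R 71.2 along 0.0
0.58 [ -7.9   0.8 -11.7]
0.38 [ -6.4   0.6 -12.4]
0.18 [ -3.8   0.4 -13.4]
-0.02 [ -1.1   0.1 -13.9]
```

Emit:
send_rows(
  rows=[
    [-8, 1, -12, 0],
    [-6, 1, -12.5, 0],
    [-4, 0, -13.5, 0],
  ],
)

```text
t: 43.23
ee_pos: [437.9, 14.1, 145.8]
orientation: [-1.223, 1.22, 1.353]
ft_force: [-5.8, 9.2, 10.3]
width: 11.1
```

```bash
python3 -c "
from h import *
wait(3)
crank(n=6)"
```

```text
t 43.38 p [438.1  12.4 146.3] F [-7.5  3.5 22.7] w 11.2 q [-0.    0.26  2.    0.01  0.97 -1.67]
[[-0.092 -0.991 -0.093]
 [ 0.007 -0.094  0.996]
 [-0.996  0.091  0.015]]
TIP [441.2  12.1 179.7] phi 0.254 tip angle 0.896 R 73.6 along 0.3
0.05 [  1.2   0.2 -14.7]
-0.15 [  0.4  -0.1 -14. ]
-0.35 [  3.2  -0.3 -13.6]
-0.55 [  5.8  -0.6 -12.7]
-0.75 [  8.2  -0.8 -11.3]
-0.95 [10.3 -1.  -9.4]
```

Emit:
send_rows(
  rows=[
    [-1, 0, -14, 0],
    [1, 0, -14, 0],
  ],
)

```text
t: 43.55
ee_pos: [440.6, -11.6, 148.0]
orientation: [-1.221, 1.217, 1.353]
ft_force: [-1.4, 7.3, 5.9]
width: 11.1
```

```bash
python3 -c "
from h import *
wait(3)
crank(n=6)
s=shot('scene')
cv2.imwrite('pics/s11.png',cv2.resize(s['img'][140:310,270:420,::-1],None,fx=4,fy=3.5,interpolation=3))"
```

```text
t 43.7 p [440.8 -13.4 147.8] F [-3.5 -2.3 12.9] w 11.2 q [-0.06  0.26  1.99  0.01  0.98 -1.73]
[[-0.091 -0.992 -0.092]
 [ 0.01  -0.093  0.996]
 [-0.996  0.09   0.019]]
TIP [443.8 -13.8 181.2] phi -0.103 tip angle 1.253 R 73.1 along 0.5
-0.3 [  5.7  -0.1 -13.5]
-0.5 [  5.2  -0.5 -13. ]
-0.7 [  7.7  -0.7 -11.7]
-0.9 [ 9.8 -0.9 -9.9]
-1.1 [11.6 -1.1 -7.7]
-1.3 [12.9 -1.2 -5.3]
```

View pics/s11.png

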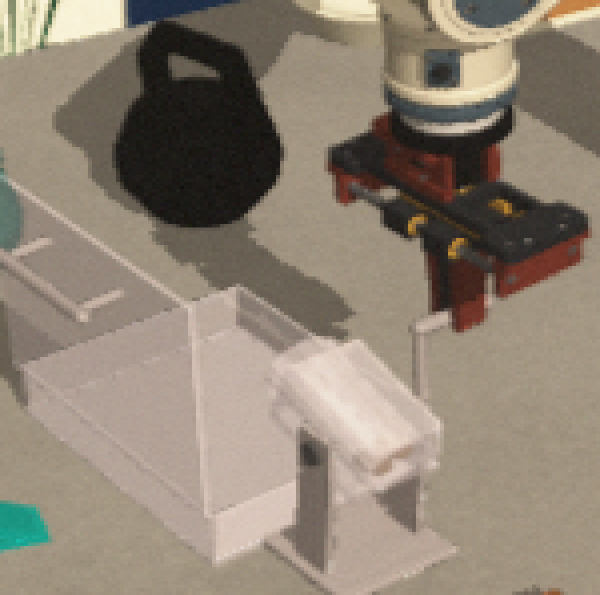

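The shaker is tipped about 1.25 rad, with its mouth over the box. I continue to the stop.

Emit:
send_rows(
  rows=[
    [3, 0, -14, 0],
    [5, 0, -13, 0],
  ],
)

```text
t: 43.92
ee_pos: [443.1, -37.6, 140.7]
orientation: [-1.222, 1.215, 1.352]
ft_force: [-0.1, 6.0, 4.1]
width: 11.5
```

```bash
python3 -c "
from h import *
wait(3)
crank(n=3)"
```

```text
t 44.07 p [443.3 -39.1 140.2] F [ 0.7 -3.7  2.3] w 11.1 q [-0.12  0.28  1.99  0.    0.96 -1.78]
[[-0.089 -0.992 -0.092]
 [ 0.011 -0.093  0.996]
 [-0.996  0.088  0.019]]
TIP [446.2 -39.5 173.5] phi -0.474 tip angle 1.624 R 73.2 along 0.4
-0.67 [ 10.2  -0.5 -10.5]
-0.87 [  9.5  -0.9 -10.2]
-1.07 [11.4 -1.  -8.1]
```

Emit:
send_rows(
  rows=[
    [6.5, 0, -11, 0],
    [7.5, 0, -10, 0],
  ],
)

```text
t: 44.23
ee_pos: [445.1, -56.8, 127.1]
orientation: [-1.22, 1.213, 1.35]
ft_force: [-9.1, 54.7, 52.1]
width: 11.6
```

```bash
python3 -c "
from h import *
wait(3)
crank(n=3)"
```

```text
t 44.38 p [444.6 -55.8 126.3] F [ 0.9 17.4  3.6] w 11.6 q [-0.15  0.31  2.    0.    0.93 -1.82]
[[-0.088 -0.992 -0.089]
 [ 0.017 -0.091  0.996]
 [-0.996  0.086  0.025]]
TIP [447.5 -56.4 159.7] phi -0.776 tip angle 1.926 R 71.9 along 0.1
-0.98 [11.8 -1.  -7.9]
-1.18 [12.1 -1.1 -6.9]
-1.38 [13.2 -1.2 -4.4]
```

The stop is reached (1.93 rad; force 17 N and settling). I check the balls.

```bash
python3 -c "
from h import *
wait(20)
crank(n=0)
s=shot('scene')
cv2.imwrite('pics/s12.png',cv2.resize(s['img'][180:310,260:400,::-1],None,fx=5,fy=4.5,interpolation=3))
t=shot('top')
cv2.imwrite('pics/t12.png',cv2.resize(t['img'][190:300,240:400,::-1],None,fx=5,fy=5,interpolation=3))"
```

```text
t 45.38 p [444.6 -55.8 126.3] F [ 1.1 15.1  2.7] w 11.4 q [-0.15  0.3   2.    0.    0.93 -1.82]
[[-0.088 -0.992 -0.09 ]
 [ 0.016 -0.092  0.996]
 [-0.996  0.086  0.024]]
TIP [447.5 -56.4 159.7] phi -0.776 tip angle 1.926 R 71.9 along 0.1
```

View pics/s12.png

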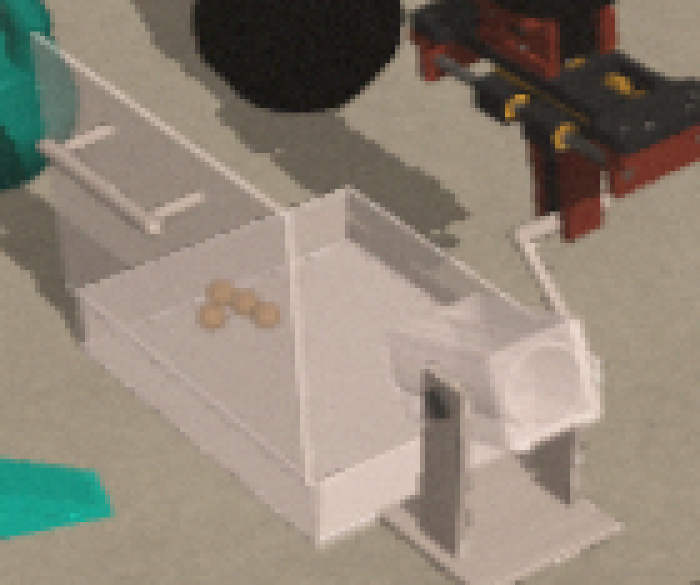

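View pics/t12.png

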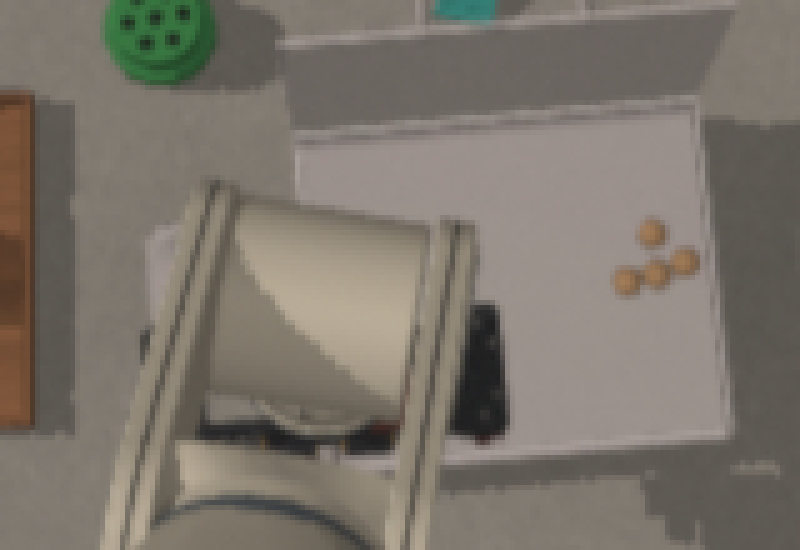

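Four balls lie in the box (scene crop ~(235,305), top crop ~(655,260)), and the shaker looks empty. I swing it back.

Emit:
send_rows(
  rows=[
    [-9, 0, 9, 0],
    [-8, 0, 11, 0],
    [-6, 0, 12, 0],
  ],
)

```text
t: 45.73
ee_pos: [441.3, -25.7, 147.9]
orientation: [-1.22, 1.221, 1.354]
ft_force: [3.1, -2.0, -16.0]
width: 10.9
```

```bash
python3 -c "
from h import *
wait(3)
crank(n=6,dphi=.2)"
```

```text
t 45.88 p [441.1 -24.4 148.4] F [-4.2  2.3  5.1] w 11.2 q [-0.09  0.26  1.99  0.01  0.98 -1.75]
[[-0.094 -0.991 -0.092]
 [ 0.014 -0.094  0.995]
 [-0.995  0.092  0.022]]
TIP [444.3 -24.8 181.7] phi -0.249 tip angle 1.399 R 75.7 along -0.2
-0.05 [ 3.7 -0.4 15.1]
0.15 [ 1.  -0.  13.9]
0.35 [ 3.8 -0.3 13.5]
0.55 [ 6.4 -0.5 12.4]
0.75 [ 8.7 -0.8 10.9]
0.95 [10.7 -1.   9. ]
```

Emit:
send_rows(
  rows=[
    [2, 0, 15, 0],
    [2, 0, 14, 0],
    [4, 0, 13, 0],
  ],
)

```text
t: 46.13
ee_pos: [438.9, 12.2, 145.4]
orientation: [-1.229, 1.222, 1.35]
ft_force: [-0.2, -6.6, 3.2]
width: 11.6
```

```bash
python3 -c "
from h import *
wait(3)
crank(n=6,dphi=.2)"
```

```text
t 46.28 p [438.7  14.  144.9] F [-1.9  3.1  7. ] w 11.2 q [-0.    0.26  2.    0.01  0.97 -1.67]
[[-0.09  -0.991 -0.095]
 [ 0.008 -0.096  0.995]
 [-0.996  0.089  0.016]]
TIP [441.7  13.7 178.3] phi 0.279 tip angle 0.871 R 72.7 along 1.0
0.48 [ 8.   0.3 12.1]
0.68 [ 7.8 -0.7 11.6]
0.88 [ 9.9 -0.9  9.8]
1.08 [11.7 -1.   7.6]
1.28 [13.  -1.1  5.1]
1.48 [13.7 -1.2  2.4]
```

Emit:
send_rows(
  rows=[
    [5, 0, 12, 0],
    [7, 0, 11, 0],
    [8, 0, 9.5, 0],
    [10, 0, 8, 0],
  ],
)

```text
t: 46.62
ee_pos: [435.9, 50.4, 117.6]
orientation: [-1.236, 1.219, 1.344]
ft_force: [0.0, -5.4, 5.0]
width: 11.0
```

```bash
python3 -c "
from h import *
wait(3)
crank(n=2,dphi=.2)"
```

```text
t 46.77 p [435.8  50.8 116.8] F [ 4.2 -0.3 -4.2] w 11.3 q [ 0.08  0.31  2.03  0.01  0.89 -1.59]
[[-0.083 -0.992 -0.096]
 [ 0.002 -0.097  0.995]
 [-0.997  0.083  0.01 ]]
TIP [438.6  50.8 150.2] phi 0.939 tip angle 0.211 R 70.8 along 1.4
1.14 [12.7  0.4  6.3]
1.34 [13.2 -1.1  4.4]
```

Emit:
send_rows(
  rows=[
    [12, 0, 6.5, 0],
    [4, 0, 2, 0],
  ],
)

```text
t: 46.93
ee_pos: [435.3, 57.9, 103.0]
orientation: [-1.237, 1.218, 1.343]
ft_force: [-6.4, -9.9, 37.5]
width: 11.2
```

```bash
python3 -c "
from h import *
wait(4)
crank(n=2,dphi=.2)"
```

```text
t 47.13 p [435.3  57.7 103.4] F [-0.9 -3.   7.6] w 11.6 q [ 0.1   0.33  2.04  0.01  0.86 -1.58]
[[-0.081 -0.992 -0.096]
 [ 0.001 -0.096  0.995]
 [-0.997  0.081  0.009]]
TIP [438.   57.7 136.7] phi 1.155 tip angle -0.005 R 70.1 along 1.5
1.35 [13.4  0.5  4.1]
1.55 [13.9 -1.1  1.5]
```

Emit:
send_rows(
  rows=[
    [2, 0, 1, 0],
  ],
)

```text
t: 47.22
ee_pos: [435.4, 57.8, 103.0]
orientation: [-1.237, 1.218, 1.343]
ft_force: [-6.0, -4.4, 31.8]
width: 11.2
```

Emit:
send_rows(
  rows=[
    [0, 0, 0, 0],
  ],
  fingers=0.5,
)

```text
t: 47.3
ee_pos: [435.6, 57.2, 103.8]
orientation: [-1.237, 1.219, 1.342]
ft_force: [0.0, -0.0, -0.1]
width: 15.1
```

```bash
python3 -c "
from h import *
wait(9)
crank(n=0)"
```

```text
t 47.75 p [435.2  57.8 102.8] F [-0.5  0.3  0.3] w 43.5 q [ 0.1   0.33  2.04  0.01  0.86 -1.58]
[[-0.082 -0.992 -0.096]
 [ 0.001 -0.096  0.995]
 [-0.997  0.081  0.009]]
TIP [437.9  57.7 136.2] phi 1.162 tip angle -0.012 R 70.0 along 1.5
```

Emit:
send_rows(
  rows=[
    [-20, 0, 0, 0],
    [-40, 0, 0, 0],
    [-40, 0, 0, 0],
    [-40, 0, 0, 0],
    [-20, 0, 0, 0],
  ],
)

```text
t: 48.17
ee_pos: [443.3, 57.4, 262.6]
orientation: [-1.229, 1.232, 1.356]
ft_force: [1.1, 0.8, -0.5]
width: 44.1
```

```bash
python3 -c "
from h import *
wait(4)
go(700,-140,300,5.5);d=shot('wrist','w24.png')
s=shot('scene')
cv2.imwrite('pics/s13.png',cv2.resize(s['img'][180:310,260:400,::-1],None,fx=5,fy=4.5,interpolation=3))"
```

```text
t 48.37 p [441.3  57.2 258.2] F [-0.  -1.   0.2] w 44.1 q [ 0.1   0.13  1.87  0.01  1.25 -1.58]
[[-0.103 -0.99  -0.096]
 [-0.001 -0.097  0.995]
 [-0.995  0.103  0.009]]
TIP [444.8  57.3 291.5]
shift [ -34.5 -232.7 -220.9] rows@40: 8.1
ang 95.5 turn 1.571
to tool from world: dx dy dz -> [[-0.103, -0.001, -0.995], [-0.99, -0.097, 0.103], [-0.096, 0.995, 0.009]]
```

View pics/w24.png

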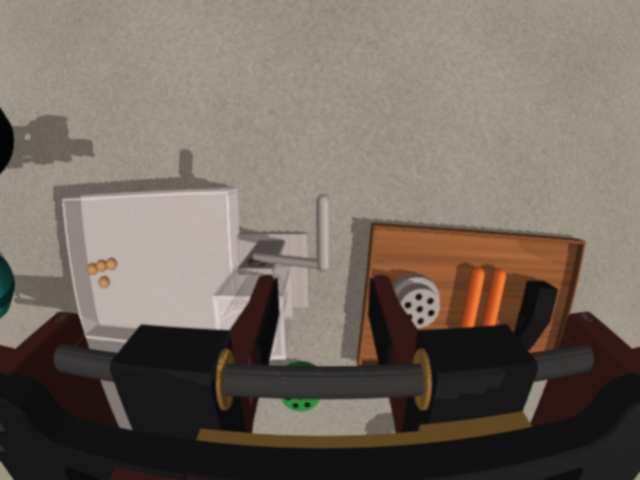

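View pics/s13.png

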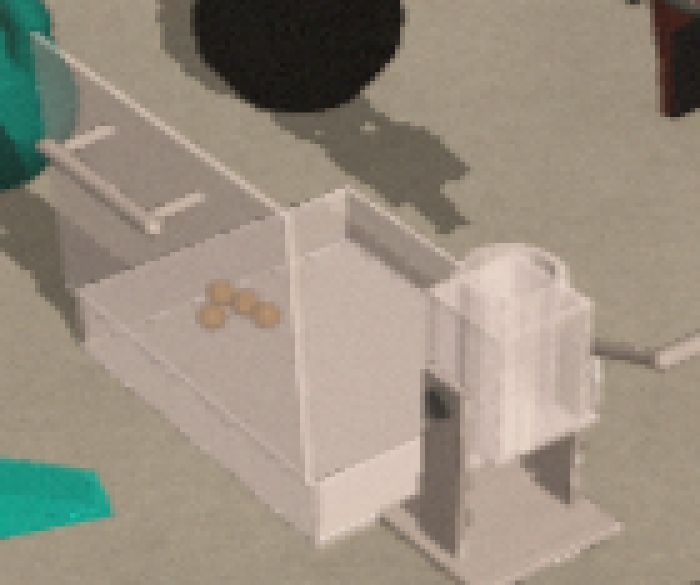

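The shaker is upright and empty, four balls are in the box, and the tray holds the cap, trainer and wedge. Now I shut the lid by its handle.

Emit:
send_rows(
  rows=[
    [-30, 0, 0, 0.121],
    [-30, 0, 0, 0.121],
    [0, 0, 0, 0.121],
    [0, 0, 0, 0.121],
    [0, 0, 0, 0.121],
    [0, 0, 0, 0.121],
    [0, 0, 0, 0.121],
    [0, 0, 0, 0.121],
    [0, 0, 0, 0.121],
    [0, 0, 0, 0.121],
  ],
  fingers=0.4,
)

```text
t: 49.3
ee_pos: [436.7, 56.5, 300.5]
orientation: [-0.316, 1.687, 0.356]
ft_force: [0.5, -0.3, -1.1]
width: 35.3
```

Emit:
send_rows(
  rows=[
    [0, 0, 0, 0.121],
    [0, 0, 0, 0.121],
  ],
)

```text
t: 49.47
ee_pos: [434.5, 56.3, 296.5]
orientation: [-0.131, 1.718, 0.142]
ft_force: [-0.3, 0.0, -0.3]
width: 35.2
```

```bash
python3 -c "
from h import *
wait(4)
go(681,-143,310,5.5)"
```

```text
t 49.67 p [435.   56.3 297.4] F [ 0.5 -0.3  0.7] w 35.0 q [ 0.09  0.1   1.81  0.01  1.38 -0.09]
[[-0.149 -0.178  0.973]
 [-0.006  0.984  0.18 ]
 [-0.989  0.021 -0.148]]
TIP [440.   56.5 330.5]
shift [ -14.5 -239.7  201.6] rows@40: 7.8
ang 10.5 turn 0.087
to tool from world: dx dy dz -> [[-0.149, -0.006, -0.989], [-0.178, 0.984, 0.021], [0.973, 0.18, -0.148]]
```

Emit:
send_rows(
  rows=[
    [-2, -30, 25, 0.011],
    [-2, -30, 25, 0.011],
    [-2, -30, 25, 0.011],
    [-2, -30, 25, 0.011],
    [-2, -30, 25, 0.011],
    [-2, -30, 25, 0.011],
    [-2, -30, 25, 0.011],
  ],
)

```text
t: 50.25
ee_pos: [643.8, -125.4, 277.6]
orientation: [-0.105, 1.723, 0.115]
ft_force: [0.8, -0.1, 0.6]
width: 35.0
```

```bash
python3 -c "
from h import *
wait(4)
go(681,-143,290,5.5);shot('wrist','w25.png')"
```

```text
t 50.45 p [ 642.5 -124.6  276.7] F [-1.3 -0.1 -0.2] w 35.1 q [-0.19  0.47  1.35 -0.03  1.47 -0.32]
[[-0.156 -0.133  0.979]
 [-0.004  0.991  0.134]
 [-0.988  0.017 -0.155]]
TIP [ 647.7 -124.5  309.8]
shift [ 14.5 -23.2  33.2] rows@40: 1.1
ang 7.8 turn 0.04
to tool from world: dx dy dz -> [[-0.156, -0.004, -0.988], [-0.133, 0.991, 0.017], [0.979, 0.134, -0.155]]
```

View pics/w25.png

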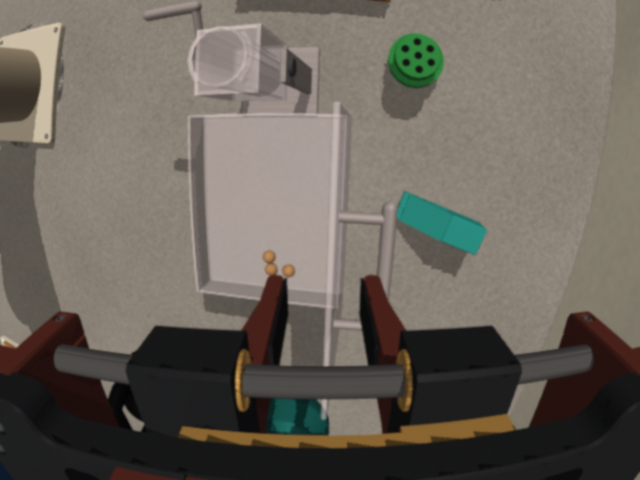

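```bash
python3 -c "
from h import *
d=shot('wrist');D=d['depth'];T=d['world_from_camera']
def P(u,v):
    o_,r=fray(d,u,v); c=T[:3,:3].T@r; return o_+r*D[v,u]/c[2]
for p in [(390,215),(389,230),(387,250),(386,268),(338,110),(337,180),(360,217)]: print(p,P(*p).round(1))"
```

```text
(390, 215) [677.8 -98.5 223.8]
(389, 230) [ 679.1 -109.2  223.2]
(387, 250) [ 680.4 -123.4  224.3]
(386, 268) [ 682.4 -137.3  222.9]
(338, 110) [635.5 -35.  250. ]
(337, 180) [640.9 -77.1 248.9]
(360, 217) [ 657.8 -103.8  222.9]
```

Emit:
send_rows(
  rows=[
    [10, -23, 30, 0.04],
  ],
)

```text
t: 50.63
ee_pos: [670.8, -139.0, 267.4]
orientation: [-0.077, 1.722, 0.083]
ft_force: [2.1, 0.1, 1.3]
width: 35.4
```

```bash
python3 -c "
from h import *
wait(4)
go(683,-143,250,5.5)"
```

```text
t 50.83 p [ 672.1 -141.2  262.9] F [-0.6  1.  -0.2] w 34.7 q [-0.21  0.54  1.28 -0.04  1.47 -0.3 ]
[[-0.156 -0.096  0.983]
 [-0.004  0.995  0.097]
 [-0.988  0.011 -0.156]]
TIP [ 677.3 -141.1  296. ]
shift [44.5 -3.  12.5] rows@40: 1.2
ang 5.6 turn 0.002
to tool from world: dx dy dz -> [[-0.156, -0.004, -0.988], [-0.096, 0.995, 0.011], [0.983, 0.097, -0.156]]
```

Emit:
send_rows(
  rows=[
    [30, -2, 11, 0],
  ],
)

```text
t: 50.92
ee_pos: [681.1, -142.0, 238.9]
orientation: [-0.078, 1.715, 0.08]
ft_force: [0.8, 0.3, 2.2]
width: 35.1
```

```bash
python3 -c "
from h import *
wait(4)
go(683,-143,209,5.5);shot('wrist','w26.png')"
```

```text
t 51.12 p [ 677.4 -141.4  232.2] F [ 0.2  0.  -0.5] w 35.1 q [-0.21  0.57  1.3  -0.04  1.43 -0.3 ]
[[-0.157 -0.098  0.983]
 [-0.004  0.995  0.098]
 [-0.988  0.012 -0.157]]
TIP [ 682.7 -141.2  265.3]
shift [55.6 -2.5  8.9] rows@40: 1.4
ang 5.7 turn 0.004
to tool from world: dx dy dz -> [[-0.157, -0.004, -0.988], [-0.098, 0.995, 0.012], [0.983, 0.098, -0.157]]
```

View pics/w26.png

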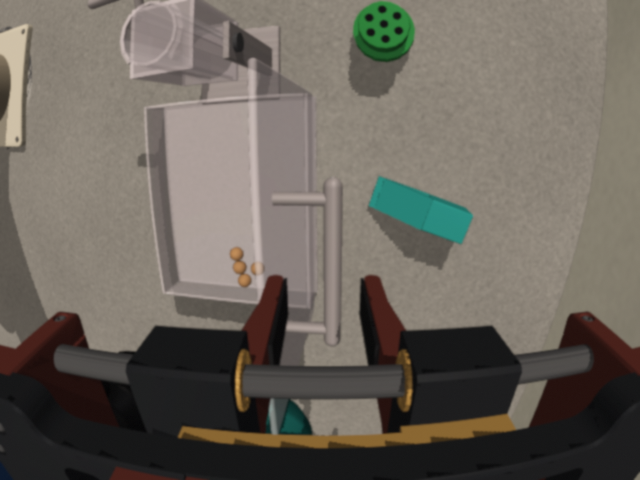

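Emit:
send_rows(
  rows=[
    [25, -1, 5, 0],
  ],
  fingers=0.27,
)

```text
t: 51.25
ee_pos: [682.5, -142.6, 214.5]
orientation: [-0.078, 1.715, 0.08]
ft_force: [0.9, -0.1, 0.0]
width: 31.1
```

```bash
python3 -c "
from h import *
wait(5)
go(683,-143,209,5.5)"
```

```text
t 51.5 p [ 679.6 -142.3  209.3] F [ 0.2 -0.7 -0. ] w 23.9 q [-0.21  0.59  1.32 -0.04  1.39 -0.3 ]
[[-0.154 -0.097  0.983]
 [-0.004  0.995  0.098]
 [-0.988  0.011 -0.154]]
TIP [ 684.8 -142.1  242.4]
shift [33.3 -1.   3.3] rows@40: 0.8
ang 5.7 turn 0.003
to tool from world: dx dy dz -> [[-0.154, -0.004, -0.988], [-0.097, 0.995, 0.011], [0.983, 0.098, -0.154]]
```

Emit:
send_rows(
  rows=[
    [16, 0, 2, 0],
  ],
)

```text
t: 51.58
ee_pos: [681.6, -142.7, 197.8]
orientation: [-0.077, 1.717, 0.08]
ft_force: [0.2, -0.2, -0.6]
width: 23.6
```

```bash
python3 -c "
from h import *
wait(4)
go(683,-143,209,5.5);shot('wrist','w27.png')"
```

```text
t 51.78 p [ 679.2 -142.2  194.1] F [-0.5  1.1  0.6] w 23.5 q [-0.21  0.6   1.33 -0.04  1.36 -0.29]
[[-0.154 -0.097  0.983]
 [-0.004  0.995  0.098]
 [-0.988  0.011 -0.153]]
TIP [ 684.4 -142.1  227.2]
shift [18.2 -1.   1.3] rows@40: 0.5
ang 5.7 turn 0.003
to tool from world: dx dy dz -> [[-0.154, -0.004, -0.988], [-0.097, 0.995, 0.011], [0.983, 0.098, -0.153]]
```

View pics/w27.png

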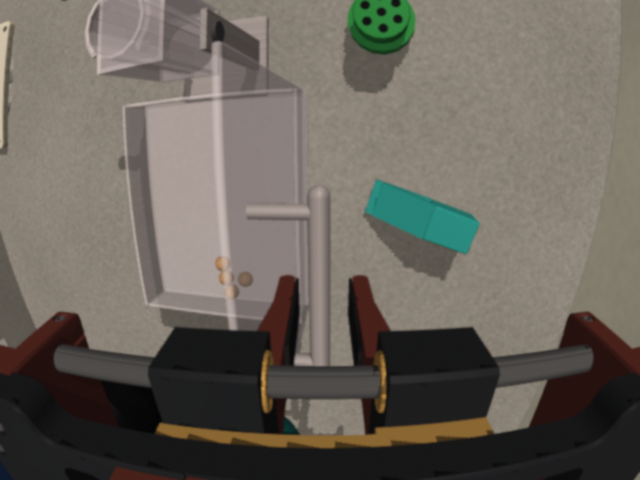

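Emit:
send_rows(
  rows=[
    [19, -1, 1, 0],
  ],
)

```text
t: 51.92
ee_pos: [680.7, -143.7, 179.9]
orientation: [-0.078, 1.716, 0.08]
ft_force: [0.4, -0.5, -0.2]
width: 24.0
```

```bash
python3 -c "
from h import *
wait(4);st()"
```

```text
t 52.12 p [ 677.6 -143.2  175.8] F [-0.2  0.4  0.4] w 24.1 q [-0.21  0.62  1.35 -0.04  1.33 -0.29]
[[-0.153 -0.097  0.983]
 [-0.004  0.995  0.098]
 [-0.988  0.011 -0.153]]
```

Emit:
send_rows(
  rows=[
    [0, 0, 0, 0],
  ],
  fingers=0,
)

```text
t: 52.2
ee_pos: [678.0, -143.3, 176.7]
orientation: [-0.076, 1.723, 0.081]
ft_force: [0.2, -0.5, -0.1]
width: 19.7
```

```bash
cat >> h.py <<'E'
def lidback(n=6,dth=-.125):
    o,M=st();tip=o['ee_pos']-33.5*M[:,0]
    hx=np.array([632.5,-152.]);bx=np.array([np.cos(.096),np.sin(.096),0])
    g=tip-8*M[:,0]  # bar about 8 above tip
    X=(g[:2]-hx)@bx[:2];Z=g[2]-53;R_=np.hypot(X,Z);ph=np.arctan2(Z,-X)
    print('TIP',tip.round(1),'R',round(R_,1),'th',round(ph-.22,3))
    p=lambda a:bx*(-R_*np.cos(a))+np.array([0,0,R_*np.sin(a)])
    for k in range(n): print(round(ph+dth*(k+1)-.22,2),(M.T@(p(ph+dth*(k+1))-p(ph+dth*k))).round(1))
E
python3 -c "
from h import *
wait(8);lidback(13)"
```

```text
t 52.6 p [ 677.9 -143.3  176.4] F [-1.2 -1.1  4.6] w 10.1 q [-0.21  0.62  1.35 -0.04  1.33 -0.29]
[[-0.153 -0.097  0.983]
 [-0.004  0.995  0.098]
 [-0.988  0.011 -0.152]]
TIP [ 683.  -143.1  209.5] R 172.6 th 1.659
1.53 [ -2.    0.1 -21.5]
1.41 [  0.7   0.1 -21.5]
1.28 [  3.4   0.  -21.3]
1.16 [  6.    0.  -20.7]
1.03 [  8.5  -0.  -19.8]
0.91 [ 10.9  -0.1 -18.6]
0.78 [ 13.2  -0.1 -17.1]
0.66 [ 15.2  -0.1 -15.3]
0.53 [ 17.   -0.1 -13.3]
0.41 [ 18.5  -0.2 -11.1]
0.28 [19.7 -0.2 -8.7]
0.16 [20.7 -0.2 -6.1]
0.03 [21.3 -0.2 -3.5]
```

Emit:
send_rows(
  rows=[
    [-2, 0, -21, 0],
    [0.5, 0, -21, 0],
    [3, 0, -21, 0],
  ],
)

```text
t: 52.85
ee_pos: [622.7, -148.9, 185.1]
orientation: [-0.079, 1.708, 0.081]
ft_force: [2.7, 0.4, -0.2]
width: 10.1
```

```bash
python3 -c "
from h import *
wait(3);lidback(6)"
```

```text
t 53.0 p [ 620.2 -149.1  185.3] F [-3.1  1.5  6.6] w 10.2 q [-0.23  0.52  1.49 -0.04  1.27 -0.32]
[[-0.144 -0.098  0.985]
 [-0.005  0.995  0.098]
 [-0.99   0.009 -0.143]]
TIP [ 625.  -149.   218.5] R 173.5 th 1.316
1.19 [  5.2   0.  -21. ]
1.07 [  7.8   0.  -20.2]
0.94 [ 10.2  -0.  -19.1]
0.82 [ 12.5  -0.  -17.7]
0.69 [ 14.6  -0.1 -16. ]
0.57 [ 16.5  -0.1 -14. ]
```

Emit:
send_rows(
  rows=[
    [5, 0, -21, 0],
    [7.5, 0, -20, 0],
    [10, 0, -19, 0],
  ],
)

```text
t: 53.25
ee_pos: [566.4, -154.7, 173.9]
orientation: [-0.079, 1.699, 0.08]
ft_force: [3.3, 0.7, -0.4]
width: 9.8
```

```bash
python3 -c "
from h import *
wait(3);lidback(6)"
```

```text
t 53.4 p [ 562.9 -154.8  172.7] F [-6.4  0.7  5.6] w 10.2 q [-0.26  0.45  1.64 -0.04  1.19 -0.34]
[[-0.137 -0.099  0.986]
 [-0.005  0.995  0.099]
 [-0.991  0.008 -0.137]]
TIP [ 567.5 -154.6  205.9] R 173.1 th 0.973
0.85 [ 11.8  -0.  -18.1]
0.72 [ 14.   -0.  -16.5]
0.6 [ 15.9  -0.1 -14.6]
0.47 [ 17.6  -0.1 -12.5]
0.35 [ 19.   -0.1 -10.2]
0.22 [20.2 -0.1 -7.8]
```

Emit:
send_rows(
  rows=[
    [11.5, 0, -18, 0],
    [14, 0, -16.5, 0],
    [16, 0, -14.5, 0],
  ],
)

```text
t: 53.65
ee_pos: [515.5, -159.7, 142.8]
orientation: [-0.079, 1.7, 0.081]
ft_force: [-6.6, -0.9, 9.5]
width: 10.3
```

```bash
python3 -c "
from h import *
wait(3);lidback(6)"
```

```text
t 53.8 p [ 512.7 -159.8  140.8] F [-9.9 -1.8  7.3] w 9.9 q [-0.3   0.42  1.77 -0.05  1.08 -0.37]
[[-0.136 -0.099  0.986]
 [-0.005  0.995  0.099]
 [-0.991  0.008 -0.136]]
TIP [ 517.3 -159.6  173.9] R 172.3 th 0.625
0.5 [ 17.2  -0.1 -13. ]
0.38 [ 18.7  -0.1 -10.7]
0.25 [19.9 -0.1 -8.3]
0.13 [20.7 -0.1 -5.8]
0.0 [21.3 -0.2 -3.1]
-0.12 [21.5 -0.2 -0.5]
```

Emit:
send_rows(
  rows=[
    [17, 0, -13, 0],
    [18.5, 0, -11, 0],
    [18, 0, -8.5, 0],
  ],
)

```text
t: 54.05
ee_pos: [476.2, -163.4, 94.8]
orientation: [-0.079, 1.707, 0.081]
ft_force: [1.0, -0.4, 2.8]
width: 10.0
```

```bash
python3 -c "
from h import *
wait(3);lidback(4)"
```

```text
t 54.2 p [ 475.5 -163.3   93.9] F [-3.3 -1.6 -1. ] w 10.0 q [-0.32  0.45  1.87 -0.06  0.96 -0.38]
[[-0.139 -0.099  0.985]
 [-0.004  0.995  0.099]
 [-0.99   0.009 -0.139]]
TIP [ 480.2 -163.2  127. ] R 172.3 th 0.276
0.15 [20.6 -0.2 -6.2]
0.03 [21.2 -0.2 -3.6]
-0.1 [21.5 -0.2 -0.9]
-0.22 [21.5 -0.2  1.8]
```

Emit:
send_rows(
  rows=[
    [20, 0, -6, 0],
    [17, 0, -4, 0],
  ],
)

```text
t: 54.37
ee_pos: [461.3, -164.5, 61.1]
orientation: [-0.078, 1.713, 0.082]
ft_force: [-2.1, 0.3, 2.8]
width: 10.0
```

```bash
python3 -c "
from h import *
wait(3);lidback(2)"
```

```text
t 54.52 p [ 461.1 -164.5   60.8] F [-4.2 -1.1 -2.1] w 9.7 q [-0.33  0.49  1.91 -0.07  0.88 -0.39]
[[-0.144 -0.099  0.985]
 [-0.004  0.995  0.099]
 [-0.99   0.011 -0.144]]
TIP [ 466.  -164.3   93.9] R 172.9 th 0.066
-0.06 [21.5 -0.2 -1.7]
-0.18 [21.6 -0.2  1. ]
```

Emit:
send_rows(
  rows=[
    [8, 0, -1, 0],
  ],
)

```text
t: 54.6
ee_pos: [459.2, -164.6, 54.4]
orientation: [-0.077, 1.716, 0.083]
ft_force: [-7.9, -2.5, 5.3]
width: 9.9
```

```bash
python3 -c "
from h import *
wait(3);lidback(1)"
```

```text
t 54.75 p [ 458.9 -164.5   53.5] F [-5.5 -1.9 -2.3] w 10.3 q [-0.33  0.5   1.91 -0.07  0.87 -0.39]
[[-0.146 -0.099  0.984]
 [-0.004  0.995  0.1  ]
 [-0.989  0.011 -0.146]]
TIP [ 463.8 -164.4   86.6] R 173.0 th 0.022
-0.1 [21.6 -0.2 -0.7]
```

Emit:
send_rows(
  rows=[
    [5, 0, 0, 0],
  ],
)

```text
t: 54.83
ee_pos: [457.9, -164.6, 49.9]
orientation: [-0.077, 1.718, 0.083]
ft_force: [-9.9, -2.8, 4.2]
width: 10.4
```

```bash
python3 -c "
from h import *
wait(3);lidback(1)"
```

```text
t 54.98 p [ 457.7 -164.6   49.2] F [-7.5 -3.2 -1.2] w 10.3 q [-0.33  0.51  1.92 -0.07  0.86 -0.39]
[[-0.149 -0.1    0.984]
 [-0.004  0.995  0.1  ]
 [-0.989  0.011 -0.148]]
TIP [ 462.7 -164.5   82.4] R 173.1 th -0.003
-0.13 [21.6 -0.2 -0.1]
```

Emit:
send_rows(
  rows=[
    [4, 0, 0, 0],
  ],
)

```text
t: 55.07
ee_pos: [457.2, -164.8, 46.9]
orientation: [-0.078, 1.72, 0.084]
ft_force: [-9.8, 0.9, 43.0]
width: 9.8
```

```bash
python3 -c "
from h import *
wait(3);lidback(1)"
```

```text
t 55.22 p [ 457.2 -164.8   47.1] F [-7.7 -0.7 10.5] w 10.2 q [-0.33  0.51  1.92 -0.07  0.86 -0.38]
[[-0.15  -0.1    0.984]
 [-0.004  0.995  0.1  ]
 [-0.989  0.011 -0.15 ]]
TIP [ 462.2 -164.6   80.2] R 173.1 th -0.016
-0.14 [21.6 -0.2  0.2]
```

Emit:
send_rows(
  rows=[
    [4, 0, 0, 0],
  ],
)

```text
t: 55.3
ee_pos: [457.1, -164.9, 46.5]
orientation: [-0.078, 1.722, 0.084]
ft_force: [-11.7, 1.9, 46.8]
width: 10.3
```

```bash
python3 -c "
from h import *
wait(3);lidback(1)"
```

```text
t 55.45 p [ 457.1 -165.    46.5] F [-10.6   0.1  27.7] w 10.3 q [-0.33  0.51  1.92 -0.07  0.86 -0.38]
[[-0.152 -0.1    0.983]
 [-0.004  0.995  0.101]
 [-0.988  0.011 -0.151]]
TIP [ 462.2 -164.9   79.6] R 173.1 th -0.019
-0.14 [21.6 -0.2  0.3]
```

The lid is on its stop (Fz jumped to about 45 N). I release and withdraw.

Emit:
send_rows(
  rows=[
    [0, 0, 0, 0],
  ],
  fingers=0.4,
)

```text
t: 55.53
ee_pos: [458.5, -165.1, 48.6]
orientation: [-0.078, 1.72, 0.083]
ft_force: [0.4, 0.5, -1.3]
width: 13.9
```

```bash
python3 -c "
from h import *
wait(9);st()"
```

```text
t 55.98 p [ 457.2 -164.9   46.4] F [-1.5 -0.2  0.9] w 35.2 q [-0.33  0.51  1.92 -0.07  0.86 -0.38]
[[-0.152 -0.1    0.983]
 [-0.004  0.995  0.101]
 [-0.988  0.011 -0.151]]
```

Emit:
send_rows(
  rows=[
    [-20, 0, 0, 0],
    [-40, 0, 0, 0],
    [-40, 0, 0, 0],
    [-40, 0, 0, 0],
    [-40, 0, 0, 0],
    [-40, 0, 0, 0],
  ],
)

```text
t: 56.48
ee_pos: [484.6, -161.6, 262.2]
orientation: [-0.07, 1.745, 0.092]
ft_force: [1.0, -0.7, -0.1]
width: 35.0
```

```bash
python3 -c "
from h import *
wait(4);st();shot('wrist','w30.png');s=shot('scene')
cv2.imwrite('pics/s30.png',cv2.resize(s['img'][160:460,180:520,::-1],None,fx=2.3,fy=1.95,interpolation=3))
D=s['depth']
t=shot('top','t30.png')
q=np.array([pt(s,u,v) for u in range(255,360) for v in range(215,310)])
for x0 in range(440,640,40):
    a=q[(q[:,0]>x0)&(q[:,0]<x0+40)&(q[:,1]<-120)&(q[:,1]>-230)];print(x0,len(a),np.percentile(a[:,2],[10,50,90]).round(0) if len(a) else '')
"
```

```text
t 56.68 p [ 485.5 -162.   261.2] F [ 0.8 -0.  -0.2] w 35.2 q [-0.31  0.27  1.69 -0.05  1.35 -0.4 ]
[[-0.172 -0.099  0.98 ]
 [ 0.004  0.995  0.101]
 [-0.985  0.021 -0.17 ]]
440 266 [55. 59. 98.]
480 297 [55. 58. 60.]
520 324 [55. 57. 60.]
560 325 [54. 58. 60.]
600 623 [ 6. 54. 59.]
```

View pics/s30.png

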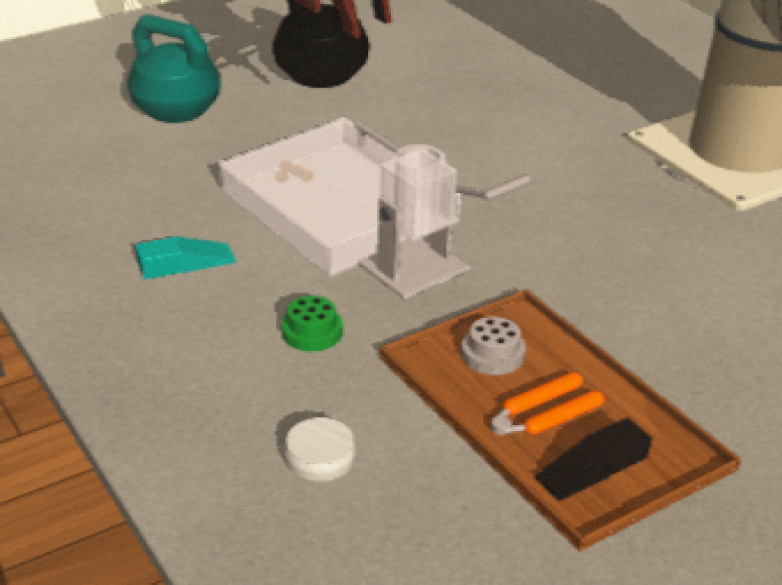

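View pics/w30.png

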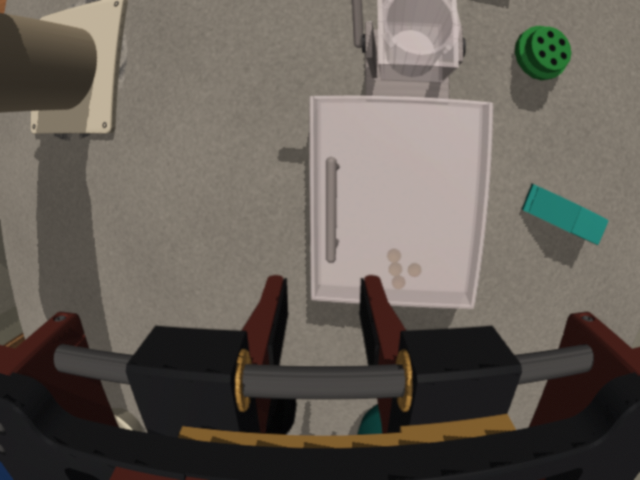

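The views show the lid shut over the four balls, the shaker upright, and the cap, trainer and wedge in the tray. As a last check I compare the crank, lid, and bystanders with the first images.

```bash
python3 -c "
from h import *
a=cv2.imread('pics/scene0.png');s=shot('scene');b=s['img'][:,:,::-1]
r=[]
for n,(u0,u1,v0,v1) in dict(crank=(382,420,240,272),shakerbottom=(345,382,250,312),teal=(232,280,165,225),iron=(298,342,165,207),tin=(300,338,370,408),lidhandle=(310,345,215,245)).items():
    p=cv2.cvtColor(a[v0-6:v1+6,u0-6:u1+6],6);t=cv2.cvtColor(np.ascontiguousarray(b[v0:v1,u0:u1]),6)
    m=cv2.matchTemplate(p,t,cv2.TM_CCOEFF_NORMED);_,mx,_,l=cv2.minMaxLoc(m);print(n,round(mx,3),(l[0]-6,l[1]-6))
x=np.vstack([a[200:320,300:430],b[200:320,300:430]]);cv2.imwrite('pics/cmp.png',cv2.resize(np.hstack([a[200:320,300:430],b[200:320,300:430]]),None,fx=3,fy=3,interpolation=3))
st()"
```

```text
crank 0.971 (0, 0)
shakerbottom 0.962 (0, 0)
teal 0.876 (0, 0)
iron 0.989 (0, 0)
tin 0.998 (0, 0)
lidhandle 0.833 (3, -1)
t 56.88 p [ 483.7 -161.6  258.6] F [ 0.2 -0.4 -0.1] w 35.4 q [-0.31  0.27  1.7  -0.05  1.35 -0.4 ]
[[-0.177 -0.099  0.979]
 [ 0.005  0.995  0.101]
 [-0.984  0.023 -0.176]]
```

View pics/cmp.png

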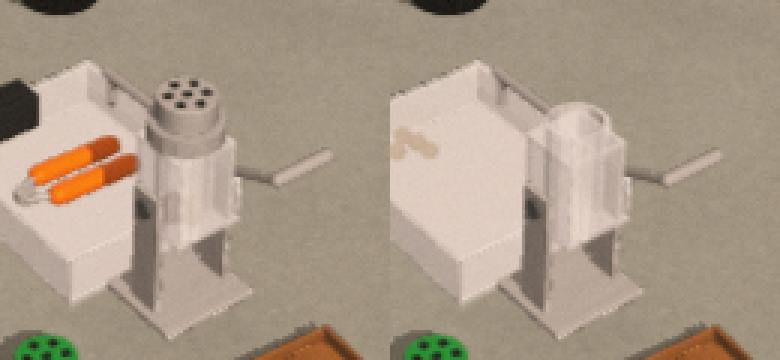

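The crank, shaker, stand and bystanders match the start image, and the handle patch differs only because the trainer is gone. I hand in the job.

```bash
python3 -c "
from workcell import ctrl
print(ctrl.close_job())"
```

```text
the job is handed in; nothing more can be done
None
```

I did the whole job in the order asked and handed it in at about 57 s. The wedge and trainer went into the tray (no brush was present). Then I opened the lid to about 1.6 rad, turned the cap about 98° and laid it flat in the tray, holes up. I tipped the shaker to its stop (1.93 rad), swung it back upright and shut the lid.

**Last checks:**
- **Balls and shaker:** four balls lie in the box under the shut lid, and the shaker looks empty.
- **Lid and crank:** the lid surface reads 57–58 mm all over, against 56 mm when shut. The crank sits exactly where it was at the start.
- **Bystanders:** the kettlebells and tin have not moved between the first and last images. The teal kettlebell matched less closely (0.88), but with no shift.
- **Contact:** the gripper was clear of everything and read almost no force.

**What failed or disagreed:**
- **Missed grasps:** the real fingertips sit about 34 mm short of the reported TCP. My first two grasps at the wedge closed on air until I measured and corrected for this.
- **Tool tilt:** the tool drifted by up to about 10° over many rows, which did no harm.
- **Lid handle check:** the image match at the handle was weak (0.83, shifted 3 px). I put that down to the trainer no longer being on the lid, since the depth readings show the lid flat.

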